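# Gauge the insulating sleeves and case the good ones

## Robot

A 6-joint arm with a two-finger parallel gripper is mounted at the origin on the work surface. World frame = base frame: x ahead of the robot, y to its left, z up, the work surface at z = 0. Lengths are in m, angles in degrees, forces in N, time in s.
With the tool pointing down it reaches from about 0.25 to 0.725 m from the base axis. Payload 9.7 kg.
Tool frame: the origin (TCP) lies at the very end of the fingers, on their centre line; the grasp point (between the pads) lies 19 mm behind it (bot.hold_point_z is the distance from the TCP to the grasp point, in m); z points along the fingers, y is the line along which they close (so a half turn about z gives the same grasp; the last joint's range is limited). The gripper opens to 85 mm and grips with 20 to 120 N. Pads are 22 mm wide; open, the fingers measure 114 mm over their backs; the gripper's body (76 mm by 85 mm) begins 54 mm behind the grasp point. The pads swing forward as they close: fully open they stand 13 mm farther back than shut.
Start: joints at [-72.651, 4.979, 10.078, 95.1, 0, 90], TCP at [0.164, -0.525, 0.204] pointing down, gripper open.
Joint ranges: [-179.16, 179.16], [-48.56, 103.87], [-65.8, 70.77], [-126.05, 130.52], [-82.76, 87.17], [-180, 180]. Speed limits (degrees/s): [127.2, 127.2, 147.25, 180, 180, 180].

## Interface

Orientations are given as [roll, pitch, yaw] about the fixed x, y, z axes, in that order (R = Rz(yaw) Ry(pitch) Rx(roll)).
In Python, from workcell import bot gives the robot as it stands.
- The arm moves only by the tool play_rows, never from a script. Its argument "targets" is a list of rows, each an object with "grip": the closure in counts, from 0 (fully open) to 255 (shut); "linear": the shift along the world's x, y, z in cm, a list of three; "delta_rot": the turn, a rotation vector about the world's x, y, z in rad, a list of three. A call has 1 to 10 rows; each row is the pose to reach, as a shift and turn from the pose commanded when the call began; what a row does not reach only later rows make up. A row lasts 1/10 s, in which the tool goes at most 50 mm and 8.59 degrees, less where a joint would pass 70% of its speed; a pose out of reach is approached as far as the arm can. A call with a gripper value outside its range is refused whole. The fingers move at their own pace and stop on an object; "force" is the grip in N (left out, the last holds). Time passes only in rows, so rows that repeat a pose let the fingers close. It gives the time, the measured TCP pose, the force, the opening and the grip force at its end, in the units of the state.
- bot.get_obs(): the state, without advancing time (a new reading comes with each control period).
- bot.camera(name): name is "scene" or "side" or "wrist"; returns a dict with "color" (384x512x3 uint8, red, green, blue), "range_z" (384x512 float32, m along the optical axis (not along the pixel's ray), 0 where there is no reading), "fov_y" (degrees; the focal length in pixels is half the picture's height over the tangent of half this angle, whatever the lens; pixels are square), "cx", "cy" (the principal point, pixels), "world_to_cam" (4x4, takes a point from world to camera coordinates). Camera axes: x right, y up, looking along -z (the intrinsics and any distortion apply to the point x, -y, -z); pixel columns grow to the right and rows downward; lengths in m; the calibration is good to about 2 mm. A picture is of the moment at which its call begins.
- bot.job_done(): hands the job in; it is judged then, once.
Trained networks look in a picture, given as the dict that the camera call returned (one of the last four; its "shot" number tells which), for a name from the list of things; names that differ only in an ending like _2 or _b are one class to them, and where a whole thing is asked for, a point or a joint stands for the part that bears it (a point fixed in the world has none). Each returns a list of dicts, best first, with "conf" (0 to 1); they miss things now and then, are a little off and sometimes report something else, mostly with a low value. They report only what shows in the picture. A call takes as long as a camera call. They do not tell look-alikes from the thing itself.
- bot.search_frame(picture, target): "box" ([left, top, right, bottom] in pixels, round what is visible of it).
- bot.trace(picture, target): "pixels" (384x512 bool, what is visible of it) and "box" ([left, top, right, bottom] in pixels, round what is visible of it).
- bot.pinpoint(picture, target): "pixel" ([column, row] in pixels: a listed point, or the origin of a listed thing).
The state is a dict: "time": time; "q": joint angles; "qd": joint speeds; "joint_efforts": joint torques, N m; "ee_pos": TCP position; "tcp_rot": TCP orientation; "wrist_force": force on the tool from outside, world axes, zero at the start; "torque": the same for the moment, N m; "opening": finger opening in m; "grasp_force": force on a finger pad.
Only numpy, scipy, OpenCV 4.12 (cv2) and the standard library are available. Lean on these libraries where they do the work, as an engineer would, in place of code of your own. Each camera call takes 0.05 s, during which the arm holds its last target. There are 200 camera calls.

## Task

Slide every sleeve onto a pin of the gauge board, one to a pin, and let go, so that all of them sit on the gauge together: a standard sleeve stops at the shoulder, an oversize one drops right down onto the board. Then stand the standard sleeves upright on the floor of the open case, clear of the ribs so that none sticks out above the rim, and shut its lid fully once they are all in; stand the oversize ones upright in the low return tray. Leave the collector head, the wrench and the can where they are.

Things in the scene. Friction and masses are not known exactly. Their poses are not given: they have to be found in the camera images.
- sleeve_a: black plastic insulating sleeve: a plain tube 58 mm outside diameter, 60 mm tall, open at both ends, about 0.12 kg, standing upright at the start. Its bore is either 38 mm (standard) or 44 mm (oversize); which it is must be found on the gauge. Origin: on the tube's axis at its lower end; z is the tube's axis, up. May be absent (None).
- sleeve_b: black plastic insulating sleeve: a plain tube 58 mm outside diameter, 60 mm tall, open at both ends, about 0.12 kg, standing upright at the start. Its bore is either 38 mm (standard) or 44 mm (oversize); which it is must be found on the gauge. Origin: on the tube's axis at its lower end; z is the tube's axis, up. May be absent (None).
- sleeve_c: black plastic insulating sleeve: a plain tube 58 mm outside diameter, 60 mm tall, open at both ends, about 0.12 kg, standing upright at the start. Its bore is either 38 mm (standard) or 44 mm (oversize); which it is must be found on the gauge. Origin: on the tube's axis at its lower end; z is the tube's axis, up. May be absent (None).
- sleeve_d: black plastic insulating sleeve: a plain tube 58 mm outside diameter, 60 mm tall, open at both ends, about 0.12 kg, standing upright at the start. Its bore is either 38 mm (standard) or 44 mm (oversize); which it is must be found on the gauge. Origin: on the tube's axis at its lower end; z is the tube's axis, up. May be absent (None).
- sleeve_e: black plastic insulating sleeve: a plain tube 58 mm outside diameter, 60 mm tall, open at both ends, about 0.12 kg, standing upright at the start. Its bore is either 38 mm (standard) or 44 mm (oversize); which it is must be found on the gauge. Origin: on the tube's axis at its lower end; z is the tube's axis, up. May be absent (None).
- gauge: fixed aluminium board 100 x 340 x 15 mm with four upright steel pins in a row along its y, 84 mm apart. Origin: centre of underside. A sleeve let go on a pin sinks until it stops: a standard one rests on the shoulder, lower end about 36 mm above the board; an oversize one goes down onto the board. Sleeves on the pins are 26 mm apart: grip them closing along the board's x, across the row.
- pin1 (a point): gauge pin 1 of 4: origin on the pin's axis at its foot, on the board's top face (15 mm above the bench); axes as gauge. Upright stepped steel pin 60 mm tall from here: lower part 41 mm diameter, 35 mm tall, a 45 degree shoulder 3 mm tall, a 35 mm diameter upper part 13 mm tall, a tapered nose 9 mm tall, 20 mm across at the tip
- pin2 (a point): gauge pin 2 of 4: origin on the pin's axis at its foot, on the board's top face (15 mm above the bench); axes as gauge. Upright stepped steel pin 60 mm tall from here: lower part 41 mm diameter, 35 mm tall, a 45 degree shoulder 3 mm tall, a 35 mm diameter upper part 13 mm tall, a tapered nose 9 mm tall, 20 mm across at the tip
- pin3 (a point): gauge pin 3 of 4: origin on the pin's axis at its foot, on the board's top face (15 mm above the bench); axes as gauge. Upright stepped steel pin 60 mm tall from here: lower part 41 mm diameter, 35 mm tall, a 45 degree shoulder 3 mm tall, a 35 mm diameter upper part 13 mm tall, a tapered nose 9 mm tall, 20 mm across at the tip
- pin4 (a point): gauge pin 4 of 4: origin on the pin's axis at its foot, on the board's top face (15 mm above the bench); axes as gauge. Upright stepped steel pin 60 mm tall from here: lower part 41 mm diameter, 35 mm tall, a 45 degree shoulder 3 mm tall, a 35 mm diameter upper part 13 mm tall, a tapered nose 9 mm tall, 20 mm across at the tip
- case_in (a point): centre of the inner floor (6 mm above bench) of the fixed grey metal case; z up, x to the hinge side. Inside 100 (x) x 286 mm (y), walls 6 mm thick, rim 66 mm above this floor. Two ribs across the floor (4 mm thick, 12 mm high, at y = -43 and 43 mm) make three places, centred at y = -90, 0, 90 mm, one sleeve each. Finger room is along y; the raised lid stands close on the +x side
- lid (a joint): hinge angle of the case's lid, rad: 0 = shut flat on the rim, growing as it opens; starts wide open (1.6 to 1.8; stop at 1.85). Friction hinge: the lid stays where it is left, and takes about 2 to 4 N at its free edge to move
- lid_hinge (a point): point on the lid's hinge axis, at the middle of the case's length, 0.5 mm above the rim level; the hinge axis runs along the case's y. The lid is a plate 112 x 298 mm, 8 mm thick, lying above this level when shut, 0.25 kg
- lid_tab (a point): outer end of the lid's steel finger tab (20 mm long, 70 mm wide, 8 mm thick), at mid-thickness, at the middle of the lid's free edge, 132 mm from the hinge axis; when the lid is open the tab is its highest point, when shut it juts out of the front of the case
- tray_in (a point): centre of the inner floor of the fixed low grey return tray; z up. Inside 120 mm (x) x 230 mm (y), wall tops 20 mm above this floor, floor 5 mm above the bench. Room for two sleeves side by side along y
- collector: bystander: black current-collector head with a copper-faced shoe on top, about 170 x 30 x 36 mm; origin under its middle
- wrench: bystander: steel open wrench, 170 mm long, lying flat
- can: bystander: metal can, 56 mm diameter, 100 mm tall, standing; origin under its middle
Not all that is in view belongs to the job. Leave any green or red look-alike of the sleeve_e alone. Leave any green or yellow look-alike of the sleeve_d alone.

How it is judged (in metres and radians):
On the way, in this order (a step that is already met when the one before it is completed fails the run):
1. every sleeve sits on a gauge pin of its own, down as far as it will go and released (((horizontal distance between sleeve_a and pin1 below 0.006 m and z of sleeve_a in the frame of pin1 below 0.042 m) or (horizontal distance between sleeve_a and pin2 below 0.006 m and z of sleeve_a in the frame of pin2 below 0.042 m) or (horizontal distance between sleeve_a and pin3 below 0.006 m and z of sleeve_a in the frame of pin3 below 0.042 m) or (horizontal distance between sleeve_a and pin4 below 0.006 m and z of sleeve_a in the frame of pin4 below 0.042 m)) and ((horizontal distance between sleeve_b and pin1 below 0.006 m and z of sleeve_b in the frame of pin1 below 0.042 m) or (horizontal distance between sleeve_b and pin2 below 0.006 m and z of sleeve_b in the frame of pin2 below 0.042 m) or (horizontal distance between sleeve_b and pin3 below 0.006 m and z of sleeve_b in the frame of pin3 below 0.042 m) or (horizontal distance between sleeve_b and pin4 below 0.006 m and z of sleeve_b in the frame of pin4 below 0.042 m)) and ((horizontal distance between sleeve_c and pin1 below 0.006 m and z of sleeve_c in the frame of pin1 below 0.006 m) or (horizontal distance between sleeve_c and pin2 below 0.006 m and z of sleeve_c in the frame of pin2 below 0.006 m) or (horizontal distance between sleeve_c and pin3 below 0.006 m and z of sleeve_c in the frame of pin3 below 0.006 m) or (horizontal distance between sleeve_c and pin4 below 0.006 m and z of sleeve_c in the frame of pin4 below 0.006 m)) and ((horizontal distance between sleeve_d and pin1 below 0.006 m and z of sleeve_d in the frame of pin1 below 0.042 m) or (horizontal distance between sleeve_d and pin2 below 0.006 m and z of sleeve_d in the frame of pin2 below 0.042 m) or (horizontal distance between sleeve_d and pin3 below 0.006 m and z of sleeve_d in the frame of pin3 below 0.042 m) or (horizontal distance between sleeve_d and pin4 below 0.006 m and z of sleeve_d in the frame of pin4 below 0.042 m)) and ((horizontal distance between sleeve_e and pin1 below 0.006 m and z of sleeve_e in the frame of pin1 below 0.006 m) or (horizontal distance between sleeve_e and pin2 below 0.006 m and z of sleeve_e in the frame of pin2 below 0.006 m) or (horizontal distance between sleeve_e and pin3 below 0.006 m and z of sleeve_e in the frame of pin3 below 0.006 m) or (horizontal distance between sleeve_e and pin4 below 0.006 m and z of sleeve_e in the frame of pin4 below 0.006 m)) and contact force between the fingers and anything else below 0.5 N), for 0.3 s.
2. every standard sleeve stands upright on the floor of the case, below the rim, while the lid is still open (z of sleeve_a in the frame of case_in between -0.004 and 0.005 m and angle between each of sleeve_a, sleeve_b, sleeve_d's own z axis and vertical below 0.12 rad and x of sleeve_a in the frame of case_in between -0.03 and 0.03 m and y of sleeve_a in the frame of case_in between -0.125 and 0.125 m and z of sleeve_b in the frame of case_in between -0.004 and 0.005 m and x of sleeve_b in the frame of case_in between -0.03 and 0.03 m and y of sleeve_b in the frame of case_in between -0.125 and 0.125 m and z of sleeve_d in the frame of case_in between -0.004 and 0.005 m and x of sleeve_d in the frame of case_in between -0.03 and 0.03 m and y of sleeve_d in the frame of case_in between -0.125 and 0.125 m and value of joint lid above 1 rad), for 0.2 s.
At the end, for the whole second after the job is handed in: Every standard sleeve stands upright (within 7 degrees) on the case's floor (lower end within 5 mm of it), the lid is shut to within 0.05 rad, every oversize sleeve stands upright on the floor of the return tray (same tolerances), all released and at rest (z of sleeve_a in the frame of case_in between -0.004 and 0.005 m and angle between each of sleeve_a, sleeve_b, sleeve_d, sleeve_c, sleeve_e's own z axis and vertical below 0.12 rad and x of sleeve_a in the frame of case_in between -0.03 and 0.03 m and y of sleeve_a in the frame of case_in between -0.125 and 0.125 m and z of sleeve_b in the frame of case_in between -0.004 and 0.005 m and x of sleeve_b in the frame of case_in between -0.03 and 0.03 m and y of sleeve_b in the frame of case_in between -0.125 and 0.125 m and z of sleeve_d in the frame of case_in between -0.004 and 0.005 m and x of sleeve_d in the frame of case_in between -0.03 and 0.03 m and y of sleeve_d in the frame of case_in between -0.125 and 0.125 m and z of sleeve_c in the frame of tray_in between -0.004 and 0.005 m and x of sleeve_c in the frame of tray_in between -0.045 and 0.045 m and y of sleeve_c in the frame of tray_in between -0.1 and 0.1 m and z of sleeve_e in the frame of tray_in between -0.004 and 0.005 m and x of sleeve_e in the frame of tray_in between -0.045 and 0.045 m and y of sleeve_e in the frame of tray_in between -0.1 and 0.1 m and value of joint lid below 0.05 rad and linear speed of each of sleeve_a, sleeve_b, sleeve_c, sleeve_d, sleeve_e below 0.02 m/s); the robot touches nothing.
It fails at once if a bystander (collector head, wrench or can) is moved more than 30 mm (distance of any of collector, wrench, can from where it was at the start of the episode above 0.03 m).
Of sleeve_a, sleeve_b, sleeve_c, sleeve_d, sleeve_e only 3 to 4 are there at a start; the rules pass over those that are not, and their reading is None.
At some moment in a run one of sleeve_a, sleeve_b, sleeve_c, sleeve_d, sleeve_e may be knocked a few centimetres aside while the robot is not near it.
Once in a run the grip may slacken for a moment while it holds something.
It also fails if it takes over 210 s, if anything falls off the work surface, if the arm or the gripper's body presses on something with over 40 N, if the wrist force passes 120 N, or if a joint passes its speed limit or range.

## Working session

There is one attempt and no reset: what is moved stays moved. The work goes in short steps, Python scripts to look and compute and a tool call to move; the robot and the scene stay as the last step left them, time stands still between calls to the robot, and variables do not carry over. Pictures are saved under pics/ and viewed, at most 14 in all, crops included, and the job is handed in when it is done.

Besides the shell and the picture viewer there is one more tool, called after "Call:" as name(argument=value, ...), one argument or row to a line, values as JSON. play_rows: Moves the arm, as the interface text tells. Its arguments: {"type":"object","properties":{"targets":{"type":"array","items":{"type":"object","properties":{"grip":{"type":"number"},"linear":{"type":"array","items":{"type":"number"}},"delta_rot":{"type":"array","items":{"type":"number"}}}}},"force":{"type":"number"}},"required":["targets"]}

```bash
ls; mkdir -p pics; cat > h.py <<'E'
import numpy as np, cv2
from workcell import bot
def f(p): return p["color"].shape[0]/2/np.tan(np.radians(p["fov_y"])/2)
def pts(p):
    z=p["range_z"]; h,w=z.shape; v,u=np.mgrid[:h,:w]; F=f(p)
    c=np.stack([(u-p["cx"])/F*z,-(v-p["cy"])/F*z,-z,np.ones_like(z)],-1)
    return (c@np.linalg.inv(p["world_to_cam"]).T)[...,:3]
def ray(p,px,zw):
    F=f(p); M=np.linalg.inv(p["world_to_cam"]); d=M[:3,:3]@np.array([(px[0]-p["cx"])/F,-(px[1]-p["cy"])/F,-1]); o=M[:3,3]
    return o+d*(zw-o[2])/d[2]
def save(p,n,box=None,s=1.0):
    im=p["color"][...,::-1]
    if box: im=im[box[1]:box[3],box[0]:box[2]]
    cv2.imwrite("pics/"+n,cv2.resize(im,None,fx=s,fy=s,interpolation=cv2.INTER_CUBIC))
E
python3 - <<'E'
from h import *
for n in ("scene","side"):
    p=bot.camera(n); save(p,n+"0.png",s=1.5); print(n,{k:v for k,v in p.items() if k not in("color","range_z")})
    P=pts(p)
    for t in ("sleeve_a","gauge","pin1","case_in","lid_tab","lid_hinge","tray_in","can","wrench","collector"):
        for d in bot.pinpoint(p,t)[:5]:
            u,v=np.round(d["pixel"]).astype(int); print(t,round(d["conf"],2),d["pixel"],P[min(v,383),min(u,511)].round(3))
    for d in bot.trace(p,"sleeve_a")[:8]:
        m=d["pixels"]; q=P[m]; print("tr",round(d["conf"],2),d["box"],p["color"][m].mean(0).round(),q[:,2].max().round(3))
print(bot.get_obs())
E
```

```text
pics
scene {'fov_y': 52.29013956493219, 'cx': 254.7944629091221, 'cy': 192.381397650573, 'world_to_cam': array([[ 0.69921481,  0.71490233,  0.0036481 , -0.40421305],
       [-0.60086665,  0.5849012 ,  0.54483929,  0.25398446],
       [ 0.3873731 , -0.38315171,  0.83853255, -1.14857963],
       [ 0.        ,  0.        ,  0.        ,  1.        ]]), 'shot': 1}
sleeve_a 0.97 [210.7, 194.9] [ 0.451 -0.022  0.043]
sleeve_a 0.94 [266.1, 164.4] [0.479 0.135 0.047]
sleeve_a 0.88 [218.8, 157.2] [0.373 0.072 0.034]
sleeve_a 0.85 [193.0, 235.6] [ 0.513 -0.125  0.059]
sleeve_a 0.8 [240.3, 138.7] [0.361 0.156 0.026]
gauge 0.76 [274.1, 241.9] [0.632 0.008 0.014]
pin1 0.97 [286.2, 224.0] [0.632 0.044 0.054]
pin1 0.93 [237.1, 277.9] [ 0.648 -0.12   0.054]
pin1 0.62 [304.4, 201.9] [0.619 0.121 0.044]
pin1 0.61 [265.3, 251.6] [ 0.647 -0.037  0.051]
case_in 0.77 [321.4, 152.4] [0.533 0.293 0.006]
case_in 0.55 [264.8, 165.5] [0.478 0.133 0.04 ]
case_in 0.47 [339.5, 124.8] [0.537 0.349 0.072]
lid_tab 0.73 [354.4, 80.0] [0.529 0.373 0.2  ]
lid_tab 0.66 [245.2, 178.9] [0.475 0.067 0.045]
lid_tab 0.55 [274
[... 2522 characters left out ...]
171.5] [122. 112. 107.] 0.671
{'time': 1.2, 'q': array([-7.26501456e+01,  4.97893801e+00,  1.00798598e+01,  9.51007555e+01,
       -1.50177335e-03,  9.00004429e+01]), 'qd': array([ 0.0078453 , -0.05889889,  0.04327818,  0.01708186, -0.02450746,
       -0.03514373]), 'joint_efforts': array([-3.74034080e-04, -5.20102358e+01,  4.64857721e+01,  1.73506443e-03,
        2.84893576e-05,  3.10355483e-05]), 'ee_pos': array([ 0.16400441, -0.5249758 ,  0.20369853]), 'tcp_rot': array([1.79999834e+02, 1.50177206e-03, 1.73494116e+01]), 'wrist_force': array([ 0.83483087,  0.37509708, -0.23659326]), 'torque': array([ 0.01166997,  0.01120785, -0.05018496]), 'grasp_force': 0.0, 'opening': 0.08566799928450868}
```

View pics/scene0.png

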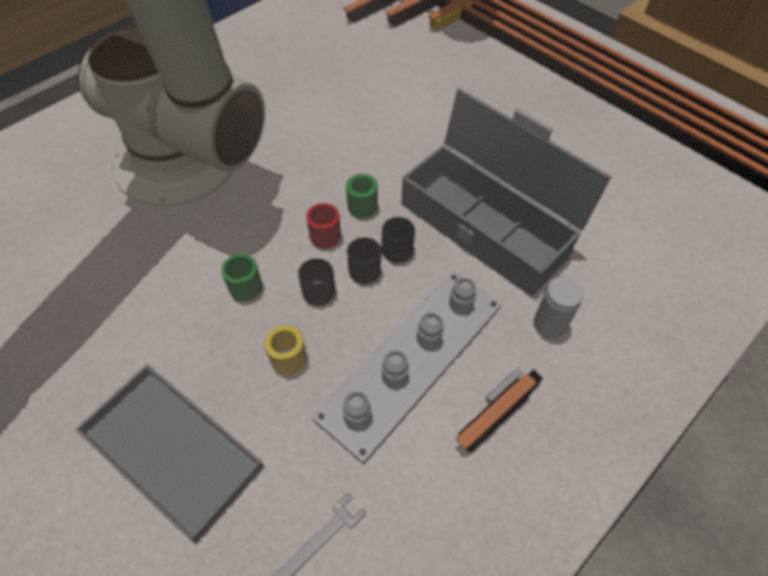

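View pics/side0.png

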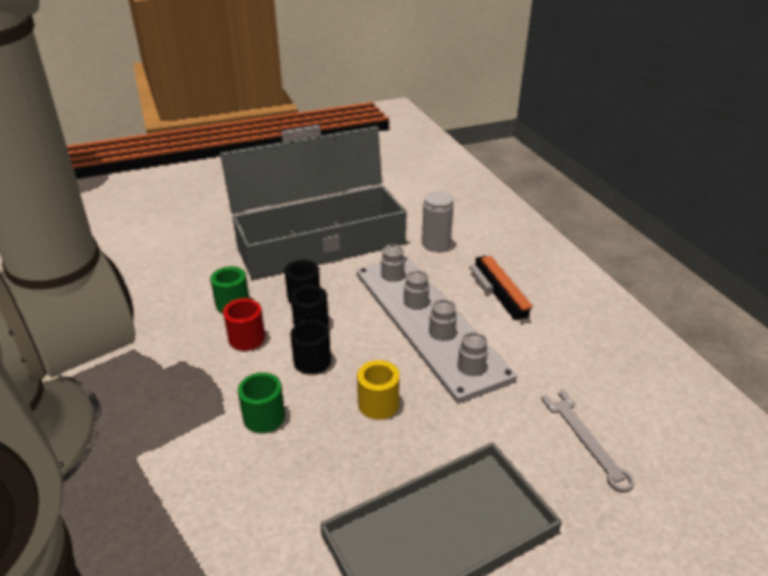

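The scene shows three black sleeves at scene pixels about (211,188), (243,173) and (265,159). The look-alikes are green (241,130), red (215,150), green (161,184) and yellow (190,233). I choose the three black ones.

```bash
cat >> h.py <<'E'
def circ(q,R=None):
    from scipy.optimize import least_squares
    c0=np.r_[q.mean(0),R or .02]
    g=(lambda c:np.hypot(*(q-c[:2]).T)-R) if R else (lambda c:np.hypot(*(q-c[:2]).T)-c[2])
    return least_squares(g,c0[:2] if R else c0,loss="soft_l1",f_scale=.002).x
def black(p,P):
    c=p["color"].astype(int); 
    return (c.max(-1)<95)&(c.max(-1)-c.min(-1)<25)
E
python3 - <<'E'
from h import *
for n in ("scene","side"):
    p=bot.camera(n);P=pts(p)
    if n=="scene": save(p,"crop.png",[190,105,330,205],5)
    print(n)
    for d in bot.trace(p,"sleeve_a"):
        m=d["pixels"]&(P[...,2]>.052)&(P[...,2]<.07); c=p["color"][d["pixels"]].mean(0)
        if c.max()-c.min()>20 or m.sum()<10: continue
        q=P[m][:,:2]; (x,y),r=cv2.minEnclosingCircle(q.astype(np.float32)); print("sl",d["box"],m.sum(),round(x,4),round(y,4),round(r,4),np.median(P[m][:,2]).round(4))
    for d in bot.pinpoint(p,"pin1")[:4]:
        if d["conf"]<.5: continue
        g=ray(p,d["pixel"],.015); 
        m=(np.hypot(P[...,0]-g[0],P[...,1]-g[1])<.035)&(P[...,2]>.066)&(P[...,2]<.08)
        print("pin",g.round(3),P[m].mean(0).round(4),m.sum())
    m=(P[...,2]>.010)&(P[...,2]<.018)&(abs(P[...,0]-.63)<.1)&(abs(P[...,1])<.22)
    print("board",cv2.minAreaRect(P[m][:,:2].astype(np.float32)*1000))
    m=(P[...,2]>.064)&(P[...,2]<.076)&(abs(P[...,0]-.53)<.2)&(abs(P[...,1]-.3)<.12)&(P[...,1]-.2>.0)
    print("rim",cv2.minAreaRect(P[m][:,:2].astype(np.float32)*1000))
    m=(P[...,2]>.016)&(P[...,2]<.032)&(abs(P[...,0]-.48)<.18)&(abs(P[...,1]+.33)<.17)
    print("tray",cv2.minAreaRect(P[m][:,:2].astype(np.float32)*1000),m.sum())
    for t in ("case_in","tray_in","lid_hinge","lid_tab"):
        print(t,[ray(p,d["pixel"],{"case_in":.006,"tray_in":.005,"lid_hinge":.0725,"lid_tab":.2}[t]).round(4) for d in bot.pinpoint(p,t)[:1]])
    d=bot.trace(p,"lid")
    if d:
        q=P[d[0]["pixels"]]; q=q[(q[:,2]>.05)&(q[:,2]<.25)]; print("lid",len(q),q[q[:,2]>.16].mean(0),q[q[:,2]<.1].mean(0),q.min(0),q.max(0))
E
```

```text
scene
sl [196.6, 171.9, 221.9, 205.6] 210 0.4281 -0.0033 0.0291 0.0585
sl [231.2, 157.1, 257.3, 189.9] 221 0.4515 0.0794 0.0281 0.0586
sl [254.8, 143.7, 274.4, 176.3] 210 0.4587 0.1508 0.0293 0.0584
pin [ 0.643 -0.111  0.015] [ 0.6383 -0.1105  0.0694] 141
pin [ 0.632 -0.021  0.015] [ 0.6314 -0.028   0.0698] 126
pin [0.621 0.061 0.015] [0.6235 0.0556 0.0695] 111
pin [0.606 0.144 0.015] [0.6166 0.1377 0.0694] 102
board ((636.606689453125, 5.7224884033203125), (404.4371032714844, 165.09567260742188), 87.04574584960938)
rim ((550.4176025390625, 281.6311950683594), (157.06912231445312, 338.9730224609375), 89.24227905273438)
tray ((484.1341552734375, -328.822021484375), (241.7182159423828, 130.026611328125), 7.837861061096191) 1042
case_in [array([0.5381, 0.2869, 0.006 ])]
tray_in [array([ 0.4884, -0.3333,  0.005 ])]
lid_hinge [array([0.5343, 0.3421, 0.0725])]
lid_tab [array([0.5324, 0.3697, 0.2   ])]
lid 4731 [0.53814963 0.37050352 0.17621432] [0.53778456 0.35370898 0.08646651] [0.37993022 0.34367453 0.06903654] [0.67921101 0.38292271 0.20401479]
side
sl [191.2, 190.5, 219.9, 217.5] 271 0
[... 366 characters left out ...]
112
board ((643.9986572265625, -0.0279083251953125), (435.5709228515625, 168.1868896484375), 89.49462890625)
rim ((555.9189453125, 293.20751953125), (153.9481658935547, 355.36041259765625), 84.54829406738281)
tray ((483.73712158203125, -328.1629638671875), (241.26487731933594, 132.04530334472656), 7.666985511779785) 1455
case_in [array([0.5285, 0.2957, 0.006 ])]
tray_in [array([ 0.4813, -0.3296,  0.005 ])]
lid_hinge [array([0.5313, 0.3621, 0.0725])]
lid_tab [array([0.5401, 0.3802, 0.2   ])]
lid 880 [nan nan nan] [ 0.62289069 -0.0069009   0.06335569] [ 0.59506241 -0.13017858  0.05000648] [0.65501664 0.15886694 0.07736634]<stdin>:25: RuntimeWarning: Mean of empty slice.
  ret = um.true_divide(
```

View pics/crop.png

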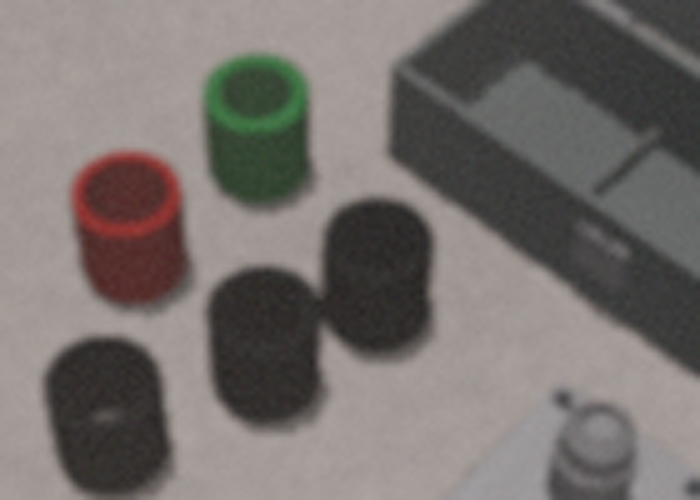

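The close crop confirms three black tubes, with red and green tubes beside them that I'll leave alone. I'll move above the sleeves and take a wrist view.

Call:
play_rows(
  targets=[
    {"grip": 0, "linear": [14, 30, 8], "delta_rot": [0, 0, 0.9]},
    {"grip": 0, "linear": [14, 30, 8], "delta_rot": [0, 0, 0.9]},
    {"grip": 0, "linear": [14, 30, 8], "delta_rot": [0, 0, 0.9]},
    {"grip": 0, "linear": [14, 30, 8], "delta_rot": [0, 0, 0.9]},
    {"grip": 0, "linear": [14, 30, 8], "delta_rot": [0, 0, 0.9]},
    {"grip": 0, "linear": [26.6, 55, 10], "delta_rot": [0, 0, 1.36]},
    {"grip": 0, "linear": [26.6, 55, 10], "delta_rot": [0, 0, 1.36]},
    {"grip": 0, "linear": [26.6, 55, 10], "delta_rot": [0, 0, 1.36]},
    {"grip": 0, "linear": [26.6, 55, 10], "delta_rot": [0, 0, 1.36]},
    {"grip": 0, "linear": [26.6, 55, 10], "delta_rot": [0, 0, 1.36]},
  ],
  force=40,
)

```text
time: 3.0
ee_pos: [0.3773, -0.0801, 0.2908]
tcp_rot: [179.9, 0.0, 95.6]
wrist_force: [1.2, -0.9, 0.4]
opening: 0.0854
grasp_force: 0.0
```

Call:
play_rows(
  targets=[
    {"grip": 0, "linear": [0, 0, 0]},
    {"grip": 0, "linear": [0, 0, 0]},
    {"grip": 0, "linear": [0, 0, 0]},
  ],
)

```text
validation failed for argument at $.ta...
```

```bash
python3 - <<'E'
from h import *
p=bot.camera("wrist");save(p,"w0.png",s=1.2);print(p["world_to_cam"].round(3),p["fov_y"],p["cx"],p["cy"]);o=bot.get_obs();print(o["ee_pos"],o["tcp_rot"],o["q"].round(1))
print(np.linalg.inv(p["world_to_cam"])[:3,3])
E
```

```text
[[ 0.995  0.097  0.001 -0.368]
 [-0.092  0.951 -0.295  0.176]
 [-0.03   0.294  0.955 -0.428]
 [ 0.     0.     0.     1.   ]] 69.99685165131581 256.73573899321053 192.25216745415457
[ 0.37995792 -0.07425578  0.29106963] [ 1.79855823e+02 -1.15661221e-01  9.57409948e+01] [-11.2 -14.    2.3 106.2   0.2  73.1]
[ 0.36979101 -0.00570276  0.46088355]
```

View pics/w0.png

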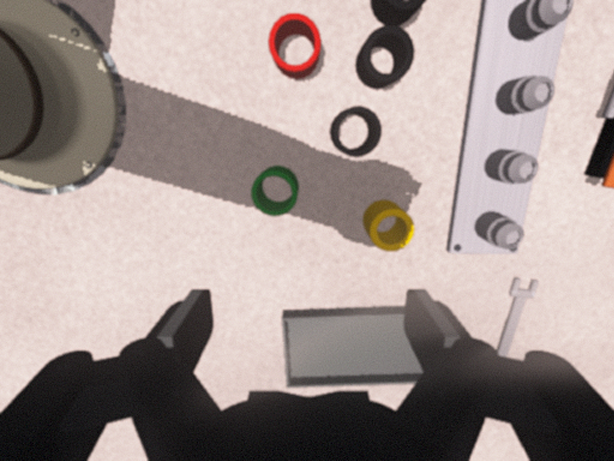

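The wrist view shows the nearest black sleeve at pic (355,131), with the other two at (385,57) and (398,5). The red, green and yellow tubes and the pins are clear too.

```bash
cat >> h.py <<'E'
def rep(p,pins=True,verbose=True):
    P=pts(p); c=p["color"].astype(int)
    for d in bot.trace(p,"sleeve_a"):
        top=d["pixels"]&(P[...,2]>.05)&(P[...,2]<.125); col=c[d["pixels"]].mean(0)
        if top.sum()<20: continue
        zt=np.percentile(P[top][:,2],90); m=top&(abs(P[...,2]-zt)<.006)
        (x,y),r=cv2.minEnclosingCircle(P[m][:,:2].astype(np.float32))
        k=m.astype(np.uint8); cn=max(cv2.findContours(k,cv2.RETR_EXTERNAL,cv2.CHAIN_APPROX_NONE)[0],key=cv2.contourArea)[:,0]
        w=np.array([ray(p,t,zt)[:2] for t in cn]); f2=circ(w,.029)
        print("sl",round(d["conf"],2),np.round(d["box"]).astype(int),col.astype(int),"ztop",zt.round(3),"mec",np.round((x,y,r),4),"fit",f2.round(4))
    if pins:
        for d in bot.pinpoint(p,"pin1")[:6]:
            if d["conf"]<.4: continue
            g=ray(p,d["pixel"],.015)
            m=(np.hypot(P[...,0]-g[0],P[...,1]-g[1])<.04)&(P[...,2]>.0735)&(P[...,2]<.08)
            print("pin",round(d["conf"],2),g.round(4),P[m].mean(0).round(4) if m.sum()>5 else m.sum(),m.sum())
E
python3 - <<'E'
from h import *
p=bot.camera("wrist");rep(p)
P=pts(p)
m=(abs(P[...,2]-.0)<.003)&(abs(P[...,0]-.35)<.1); print("table z",np.median(P[m][:,2]),m.sum())
E
```

```text
sl 0.9 [205 142 245 182] [50 77 48] ztop 0.061 mec [ 0.3352 -0.0854  0.0288] fit [ 0.3354 -0.0845]
sl 0.76 [298 167 345 213] [129 102  35] ztop 0.061 mec [ 0.4878 -0.1185  0.0289] fit [ 0.487  -0.1175]
sl 0.72 [222  14 265  73] [161  58  55] ztop 0.061 mec [0.3463 0.0818 0.0288] fit [0.3465 0.0813]
sl 0.64 [272  96 316 135] [69 61 60] ztop 0.061 mec [ 0.4267 -0.0035  0.0287] fit [ 0.4264 -0.0035]
pin 0.89 [0.6249 0.0562 0.015 ] [0.6163 0.0576 0.0746] 50
pin 0.81 [ 0.6363 -0.1149  0.015 ] [ 0.6307 -0.1071  0.0744] 37
pin 0.68 [ 0.6264 -0.0259  0.015 ] [ 0.624  -0.0254  0.0744] 36
pin 0.68 [0.6152 0.1406 0.015 ] [0.6089 0.1381 0.0744] 56
table z 7.586544916782234e-06 32289
```

Call:
play_rows(
  targets=[
    {"grip": 0, "linear": [4.7, 7.1, -10], "delta_rot": [0.0025, 0.002, -0.011]},
    {"grip": 0, "linear": [4.7, 7.1, -10], "delta_rot": [0.0025, 0.002, -0.011]},
    {"grip": 0, "linear": [4.7, 7.1, -10], "delta_rot": [0.0025, 0.002, -0.011]},
    {"grip": 0, "linear": [4.7, 7.1, -17], "delta_rot": [0.0025, 0.002, -0.011]},
    {"grip": 0, "linear": [4.7, 7.1, -17], "delta_rot": [0.0025, 0.002, -0.011]},
    {"grip": 0, "linear": [4.7, 7.1, -17], "delta_rot": [0.0025, 0.002, -0.011]},
    {"grip": 0, "linear": [4.7, 7.1, -20], "delta_rot": [0.0025, 0.002, -0.011]},
    {"grip": 0, "linear": [4.7, 7.1, -20], "delta_rot": [0.0025, 0.002, -0.011]},
  ],
  force=40,
)

```text
time: 4.0
ee_pos: [0.4229, -0.0122, 0.0891]
tcp_rot: [-179.8, -0.2, 94.5]
wrist_force: [0.2, -0.6, -0.4]
opening: 0.0853
grasp_force: 0.0
```

```bash
python3 - <<'E'
from h import *
p=bot.camera("wrist");rep(p);save(p,"w1.png");print(bot.get_obs()["ee_pos"],bot.get_obs()["tcp_rot"])
E
```

```text
sl 0.96 [115 224 197 306] [50 90 50] ztop 0.06 mec [ 0.3357 -0.0847  0.0289] fit [ 0.3396 -0.0836]
sl 0.75 [225 149 299 231] [47 40 40] ztop 0.061 mec [ 0.4269 -0.0029  0.029 ] fit [ 0.4269 -0.002 ]
sl 0.66 [264  38 347 128] [78 66 65] ztop 0.061 mec [0.4496 0.0812 0.029 ] fit [0.4491 0.0809]
sl 0.62 [112  20 210 115] [163  50  47] ztop 0.061 mec [0.3465 0.0825 0.0291] fit [0.3476 0.0822]
sl 0.59 [281   0 360  35] [51 43 43] ztop 0.06 mec [0.4589 0.1315 0.0196] fit [0.4597 0.1012]
sl 0.58 [282 261 353 340] [169 138  40] ztop 0.06 mec [ 0.4858 -0.1122  0.0275] fit [ 0.4827 -0.1165]
pin 0.89 [ 0.6267 -0.0258  0.015 ] 5 5
pin 0.76 [0.6238 0.0559 0.015 ] 0 0
pin 0.68 [ 0.6355 -0.1084  0.015 ] [ 0.6382 -0.0995  0.0743] 21
[ 0.42461271 -0.01177179  0.09225327] [ 1.79993816e+02 -1.37615368e-01  9.45677021e+01]
```

View pics/w1.png

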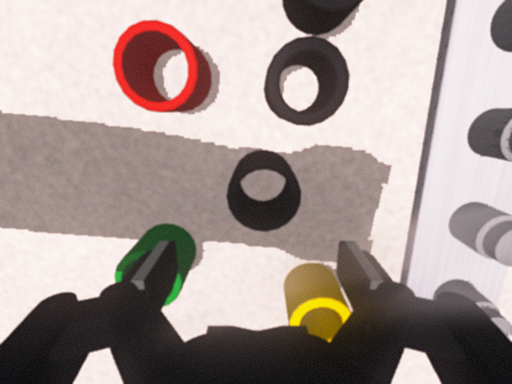

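Call:
play_rows(
  targets=[
    {"grip": 0, "linear": [0.2, 0.9, 0], "delta_rot": [0, 0, 0.009]},
    {"grip": 0, "linear": [0.2, 0.9, 0], "delta_rot": [0, 0, 0.009]},
    {"grip": 0, "linear": [0.2, 0.9, -3.5], "delta_rot": [0, 0, 0.009]},
    {"grip": 0, "linear": [0.2, 0.9, -6.8], "delta_rot": [0, 0, 0.009]},
    {"grip": 0, "linear": [0.2, 0.9, -6.8], "delta_rot": [0, 0, 0.009]},
    {"grip": 0, "linear": [0.2, 0.9, -6.8], "delta_rot": [0, 0, 0.009]},
  ],
)

```text
time: 4.75
ee_pos: [0.426, -0.0019, 0.0232]
tcp_rot: [-179.9, -0.2, 95.2]
wrist_force: [0.5, 0.1, 0.6]
opening: 0.0854
grasp_force: 0.0
```

Call:
play_rows(
  targets=[
    {"grip": 160, "linear": [0, 0, 0], "delta_rot": [0, 0, 0]},
    {"grip": 160, "linear": [0, 0, 0], "delta_rot": [0, 0, 0]},
    {"grip": 160, "linear": [0, 0, 0], "delta_rot": [0, 0, 0]},
    {"grip": 160, "linear": [0, 0, 0], "delta_rot": [0, 0, 0]},
    {"grip": 160, "linear": [0, 0, 0], "delta_rot": [0, 0, 0]},
    {"grip": 160, "linear": [0, 0, 0], "delta_rot": [0, 0, 0]},
  ],
  force=40,
)

```text
time: 5.35
ee_pos: [0.4274, -0.0021, 0.0251]
tcp_rot: [179.9, -0.1, 95.1]
wrist_force: [-3.8, 1.4, 13.5]
opening: 0.0571
grasp_force: 39.6
```

Call:
play_rows(
  targets=[
    {"grip": 160, "linear": [0, 0, 5], "delta_rot": [0, 0, 0]},
    {"grip": 160, "linear": [0, 0, 10], "delta_rot": [0, 0, 0]},
    {"grip": 160, "linear": [0, 0, 15], "delta_rot": [0, 0, 0]},
    {"grip": 160, "linear": [0, 0, 17], "delta_rot": [0, 0, 0]},
    {"grip": 160, "linear": [3, -2, 17], "delta_rot": [0, 0, 0]},
    {"grip": 160, "linear": [8, -4, 17], "delta_rot": [0, 0, 0]},
    {"grip": 160, "linear": [13, -6, 17], "delta_rot": [0, 0, 0]},
    {"grip": 160, "linear": [18, -8, 17], "delta_rot": [0, 0, 0]},
    {"grip": 160, "linear": [20, -8, 17], "delta_rot": [0, 0, 0]},
    {"grip": 160, "linear": [20, -8, 17], "delta_rot": [0, 0, 0]},
  ],
)

```text
time: 6.35
ee_pos: [0.6287, -0.083, 0.1899]
tcp_rot: [-179.8, -0.2, 95.1]
wrist_force: [0.1, 0.5, -1.6]
opening: 0.0562
grasp_force: 43.0
```

```bash
python3 - <<'E'
from h import *
p=bot.camera("wrist");rep(p);save(p,"w2.png");print(bot.get_obs()["ee_pos"],bot.get_obs()["tcp_rot"],bot.get_obs()["opening"])
E
```

```text
sl 0.93 [105 161 173 218] [155 127  27] ztop 0.061 mec [ 0.4892 -0.1183  0.0288] fit [ 0.4902 -0.1172]
sl 0.85 [ 56   0 139  43] [52 43 43] ztop 0.061 mec [0.4508 0.0737 0.0279] fit [0.452  0.0835]
sl 0.64 [ 0  0 46 32] [89 25 24] ztop 0.057 mec [0.3675 0.0641 0.0085] fit [0.3477 0.08  ]
sl 0.63 [  0 127  56 183] [35 71 37] ztop 0.06 mec [ 0.341  -0.086   0.0279] fit [ 0.3365 -0.0835]
sl 0.53 [215   2 309 222] [207 199 203] ztop 0.073 mec [ 0.6283 -0.0253  0.1003] fit [0.6417 0.0461]
pin 0.77 [ 0.6335 -0.1077  0.015 ] 3 3
pin 0.76 [0.6234 0.0595 0.015 ] [0.6214 0.057  0.0744] 94
pin 0.75 [ 0.6296 -0.0284  0.015 ] [ 0.6289 -0.024   0.0743] 74
[ 0.62569932 -0.08204018  0.19266133] [-1.79890216e+02 -1.53537761e-01  9.51571737e+01] 0.055792778216901505
```

View pics/w2.png

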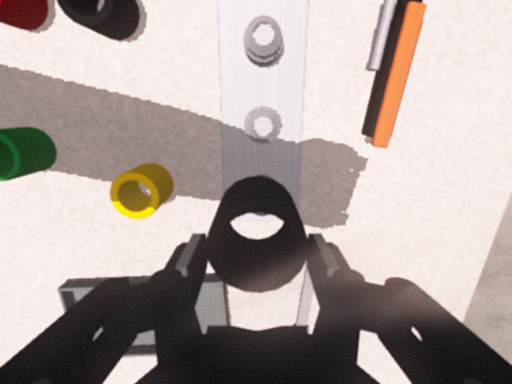

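The sleeve is held. The next pins, tips at pixels (262,125) and (263,37), are nearly straight below the camera. I'll refine the pin centres numerically.

```bash
cat >> h.py <<'E'
def pin(p,g,verbose=True):
    """tip disc + board slice fits near guess g"""
    P=pts(p); near=np.hypot(P[...,0]-g[0],P[...,1]-g[1])<.034
    out=[]
    for lo,hi,zz in((.0725,.08,.074),(.063,.08,.066),(.05,.08,None)):
        m=near&(P[...,2]>lo)&(P[...,2]<hi)
        if m.sum()<10: continue
        (x,y),r=cv2.minEnclosingCircle(P[m][:,:2].astype(np.float32)); out.append((lo,int(m.sum()),*np.round([x,y,r],4),*P[m][:,:2].mean(0).round(4)))
    return out
E
python3 - <<'E'
from h import *
p=bot.camera("wrist")
for g in((.629,-.026),(.622,.056)):
    for o in pin(p,g): print(o)
P=pts(p); b=(abs(P[...,2]-.015)<.004)&(P[...,0]>.5)&(P[...,0]<.72)
for y in (-.06,0.015,0.03,.09):
    s=P[b&(abs(P[...,1]-y)<.003)][:,0]
    if len(s): print(y,s.min().round(4),s.max().round(4),len(s),((s.min()+s.max())/2).round(4))
o=bot.get_obs();print(o["ee_pos"])
for z in(.19,.21,.23,.245): # held sleeve rim points
    m=(abs(P[...,2]-z)<.004)&(abs(P[...,1]+.08)<.05)&(abs(P[...,0]-.626)<.04); print(z,m.sum(),P[m].min(0).round(3) if m.any() else 0,P[m].max(0).round(3) if m.any() else 0)
E
```

```text
(0.0725, 136, np.float64(0.6289), np.float64(-0.0262), np.float64(0.0127), np.float64(0.6285), np.float64(-0.0251))
(0.063, 879, np.float64(0.6287), np.float64(-0.0258), np.float64(0.0175), np.float64(0.6285), np.float64(-0.0254))
(0.05, 1059, np.float64(0.6286), np.float64(-0.0258), np.float64(0.0205), np.float64(0.6282), np.float64(-0.0246))
(0.0725, 167, np.float64(0.6216), np.float64(0.0571), np.float64(0.0127), np.float64(0.6214), np.float64(0.0564))
(0.063, 1163, np.float64(0.6214), np.float64(0.0579), np.float64(0.0176), np.float64(0.6212), np.float64(0.0574))
(0.05, 1400, np.float64(0.6213), np.float64(0.0575), np.float64(0.0205), np.float64(0.6212), np.float64(0.0555))
-0.06 0.5813 0.6821 377 0.6317
0.015 0.575 0.675 451 0.625
0.03 0.5742 0.6738 468 0.624
0.09 0.5688 0.6685 522 0.6187
[ 0.62544023 -0.08193908  0.1931506 ]
0.19 594 [ 0.598 -0.105  0.186] [ 0.65  -0.054  0.194]
0.21 847 [ 0.598 -0.106  0.206] [ 0.65  -0.054  0.214]
0.23 3066 [ 0.586 -0.111  0.226] [ 0.666 -0.054  0.234]
0.245 637 [ 0.586 -0.097  0.241] [ 0.666 -0.068  0.249]
```

Call:
play_rows(
  targets=[
    {"grip": 160, "linear": [0.3, 3, 0], "delta_rot": [0, 0, 0]},
    {"grip": 160, "linear": [0.3, 5.7, 0], "delta_rot": [0, 0, 0]},
    {"grip": 160, "linear": [0.3, 5.7, -4], "delta_rot": [0, 0, 0]},
    {"grip": 160, "linear": [0.3, 5.7, -7], "delta_rot": [0, 0, 0]},
    {"grip": 160, "linear": [0.3, 5.7, -8.5], "delta_rot": [0, 0, 0]},
    {"grip": 160, "linear": [0.3, 5.7, -8.5], "delta_rot": [0, 0, 0]},
    {"grip": 160, "linear": [0.3, 5.7, -8.5], "delta_rot": [0, 0, 0]},
    {"grip": 160, "linear": [0.3, 5.7, -8.5], "delta_rot": [0, 0, 0]},
  ],
)

```text
time: 7.35
ee_pos: [0.6298, -0.0253, 0.1097]
tcp_rot: [179.9, -0.1, 95.1]
wrist_force: [0.5, -0.2, -1.1]
opening: 0.0562
grasp_force: 43.0
```

Call:
play_rows(
  targets=[
    {"grip": 160, "linear": [-0.1, 0, -1], "delta_rot": [0, 0, 0]},
    {"grip": 160, "linear": [-0.1, 0, -1.6], "delta_rot": [0, 0, 0]},
    {"grip": 160, "linear": [-0.1, 0, -2], "delta_rot": [0, 0, 0]},
    {"grip": 160, "linear": [-0.1, 0, -2.4], "delta_rot": [0, 0, 0]},
    {"grip": 160, "linear": [-0.1, 0, -2.4], "delta_rot": [0, 0, 0]},
    {"grip": 160, "linear": [-0.1, 0, -2.4], "delta_rot": [0, 0, 0]},
  ],
)

```text
time: 7.95
ee_pos: [0.628, -0.0251, 0.0833]
tcp_rot: [-179.9, -0.2, 95.2]
wrist_force: [-0.6, 0.2, -0.9]
opening: 0.0563
grasp_force: 43.0
```

Call:
play_rows(
  targets=[
    {"grip": 160, "linear": [0, 0, -0.4], "delta_rot": [0, 0, 0]},
    {"grip": 160, "linear": [0, 0, -0.5], "delta_rot": [0, 0, 0]},
    {"grip": 0, "linear": [0, 0, -0.5], "delta_rot": [0, 0, 0]},
    {"grip": 0, "linear": [0, 0, -0.5], "delta_rot": [0, 0, 0]},
    {"grip": 0, "linear": [0, 0, -0.5], "delta_rot": [0, 0, 0]},
    {"grip": 0, "linear": [0, 0, -0.5], "delta_rot": [0, 0, 0]},
    {"grip": 0, "linear": [0, 0, -0.5], "delta_rot": [0, 0, 0]},
    {"grip": 0, "linear": [0, 0, -0.5], "delta_rot": [0, 0, 0]},
  ],
)

```text
time: 8.75
ee_pos: [0.628, -0.0251, 0.0783]
tcp_rot: [-179.9, -0.2, 95.2]
wrist_force: [-0.4, 0.2, -0.1]
opening: 0.0854
grasp_force: 0.0
```

Call:
play_rows(
  targets=[
    {"grip": 0, "linear": [0, 0, 4], "delta_rot": [0, 0, 0]},
    {"grip": 0, "linear": [0, 0, 8], "delta_rot": [0, 0, 0]},
    {"grip": 0, "linear": [0, 0, 12], "delta_rot": [0, 0, 0]},
    {"grip": 0, "linear": [-5, 2, 14], "delta_rot": [0, 0, 0]},
    {"grip": 0, "linear": [-10, 2, 14], "delta_rot": [0, 0, 0]},
    {"grip": 0, "linear": [-15, 2, 14], "delta_rot": [0, 0, 0]},
    {"grip": 0, "linear": [-17.5, 2, 12], "delta_rot": [0, 0, 0]},
    {"grip": 0, "linear": [-17.5, 2, 10], "delta_rot": [0, 0, 0]},
    {"grip": 0, "linear": [-17.5, 2, 10], "delta_rot": [0, 0, 0]},
    {"grip": 0, "linear": [-17.5, 2, 10], "delta_rot": [0, 0, 0]},
  ],
)

```text
time: 9.75
ee_pos: [0.4531, -0.0051, 0.1788]
tcp_rot: [-179.9, -0.2, 95.2]
wrist_force: [0.5, 0.3, 0.6]
opening: 0.0856
grasp_force: 0.0
```

```bash
python3 - <<'E'
from h import *
p=bot.camera("wrist");rep(p,0);print(bot.get_obs()["ee_pos"],bot.get_obs()["tcp_rot"])
p=bot.camera("scene");rep(p,0)
E
```

```text
sl 0.97 [232  66 289 128] [77 68 68] ztop 0.061 mec [0.4495 0.081  0.0289] fit [0.4495 0.0807]
sl 0.86 [251 230 303 290] [187 161  66] ztop 0.061 mec [ 0.4885 -0.118   0.029 ] fit [ 0.4878 -0.1161]
sl 0.71 [367 180 442 242] [79 71 73] ztop 0.075 mec [ 0.6266 -0.0258  0.0291] fit [ 0.6249 -0.0247]
sl 0.69 [136   0 199  26] [49 88 50] ztop 0.06 mec [0.3456 0.1551 0.0181] fit [0.3442 0.1783]
sl 0.65 [249   1 307  59] [61 54 54] ztop 0.061 mec [0.4579 0.1523 0.029 ] fit [0.4575 0.1533]
sl 0.6 [130  49 197 116] [158  51  48] ztop 0.061 mec [0.3467 0.0826 0.0289] fit [0.3476 0.0824]
sl 0.56 [127 199 188 254] [50 86 50] ztop 0.06 mec [ 0.3352 -0.0853  0.0293] fit [ 0.3376 -0.0853]
[ 0.45377453 -0.00512544  0.17917765] [-1.79945692e+02 -1.48075603e-01  9.51569513e+01]
sl 0.92 [235 114 250 142] [57 84 57] ztop 0.06 mec [0.3435 0.1779 0.0292] fit [0.3434 0.1706]
sl 0.86 [230 156 256 189] [59 55 54] ztop 0.06 mec [0.4512 0.0802 0.0292] fit [0.452  0.0793]
sl 0.8 [253 143 275 178] [56 53 52] ztop 0.061 mec [0.4582 0.1516 0.0294] fit [0.4605 0.15  ]
sl 0.69 [247 228 274 264] [64 62 62] ztop 0.075 mec [ 0.628  -0.0261  0.0289] fit [ 0.6289 -0.0271]
sl 0.67 [206 136 224 165] [97 50 48] ztop 0.06 mec [0.3477 0.078  0.0269] fit [0.3508 0.0847]
sl 0.66 [146 172 174 199] [60 81 59] ztop 0.06 mec [ 0.3374 -0.0868  0.0285] fit [ 0.3396 -0.0875]
sl 0.65 [176 216 208 251] [130 115  66] ztop 0.061 mec [ 0.4901 -0.1188  0.0288] fit [ 0.4912 -0.1194]
```

S1 dropped to the board, so it is oversize. S2 is next.

Call:
play_rows(
  targets=[
    {"grip": 0, "linear": [-0.4, 4, 0], "delta_rot": [0, 0, 0]},
    {"grip": 0, "linear": [-0.4, 8.6, -1], "delta_rot": [0, 0, 0]},
    {"grip": 0, "linear": [-0.4, 8.6, -5], "delta_rot": [0, 0, 0]},
    {"grip": 0, "linear": [-0.4, 8.6, -10], "delta_rot": [0, 0, 0]},
    {"grip": 0, "linear": [-0.4, 8.6, -15.4], "delta_rot": [0, 0, 0]},
    {"grip": 0, "linear": [-0.4, 8.6, -15.4], "delta_rot": [0, 0, 0]},
    {"grip": 0, "linear": [-0.4, 8.6, -15.4], "delta_rot": [0, 0, 0]},
    {"grip": 0, "linear": [-0.4, 8.6, -15.4], "delta_rot": [0, 0, 0]},
  ],
)

```text
time: 10.75
ee_pos: [0.4508, 0.0811, 0.0272]
tcp_rot: [179.9, -0.2, 95.1]
wrist_force: [-0.2, 0.5, 0.2]
opening: 0.0856
grasp_force: 0.0
```

Call:
play_rows(
  targets=[
    {"grip": 160, "linear": [0, 0, 0], "delta_rot": [0, 0, 0]},
    {"grip": 160, "linear": [0, 0, 0], "delta_rot": [0, 0, 0]},
    {"grip": 160, "linear": [0, 0, 0], "delta_rot": [0, 0, 0]},
    {"grip": 160, "linear": [0, 0, 0], "delta_rot": [0, 0, 0]},
    {"grip": 160, "linear": [0, 0, 0], "delta_rot": [0, 0, 0]},
    {"grip": 160, "linear": [0, 0, 0], "delta_rot": [0, 0, 0]},
  ],
)

```text
time: 11.35
ee_pos: [0.4522, 0.0812, 0.0297]
tcp_rot: [179.6, -0.2, 95.1]
wrist_force: [-3.2, -0.8, 4.8]
opening: 0.0377
grasp_force: 1.7
```

```bash
python3 - <<'E'
from h import *
print(bot.get_obs()["opening"],bot.get_obs()["grasp_force"])
p=bot.camera("wrist");rep(p,0);save(p,"w3.png")
p=bot.camera("scene");rep(p,0)
E
```

```text
0.03766089135209436 1.655280640698038
sl 0.84 [ 16 158 156 272] [121  26  24] ztop 0.06 mec [0.3466 0.083  0.0294] fit [0.3486 0.0843]
sl 0.78 [  0   0 147 105] [28 93 38] ztop 0.06 mec [0.345  0.1748 0.0288] fit [0.3468 0.1785]
sl 0.65 [226  54 340 171] [63 55 54] ztop 0.061 mec [0.4579 0.1528 0.0288] fit [0.4577 0.1526]
sl 0.63 [220 175 326 295] [38 33 33] ztop 0.068 mec [0.4629 0.0828 0.0289] fit [0.4662 0.0847]
sl 0.59 [451 323 510 367] [37 35 36] ztop 0.057 mec [0.6335 0.0021 0.0057] fit [ 0.6131 -0.0185]
sl 0.43 [377  86 512 382] [197 189 193] ztop 0.064 mec [0.6092 0.0565 0.0126] fit [0.6287 0.0675]
sl 0.98 [206 134 226 168] [89 49 47] ztop 0.06 mec [0.3474 0.0822 0.0295] fit [0.3511 0.0836]
sl 0.97 [235 161 262 189] [47 43 42] ztop 0.066 mec [0.4664 0.0814 0.0284] fit [0.4655 0.0831]
sl 0.97 [146 170 178 202] [64 85 62] ztop 0.06 mec [ 0.3372 -0.0854  0.0296] fit [ 0.3387 -0.0868]
sl 0.95 [249 227 272 265] [64 62 61] ztop 0.076 mec [ 0.6278 -0.0259  0.029 ] fit [ 0.629  -0.0271]
sl 0.7 [173 218 208 251] [129 115  67] ztop 0.061 mec [ 0.4896 -0.1182  0.0293] fit [ 0.4911 -0.1198]
sl 0.59 [258 141 277 179] [45 42 41] ztop 0.06 mec [0.4603 0.1539 0.0302] fit [0.4588 0.1463]
```

View pics/w3.png

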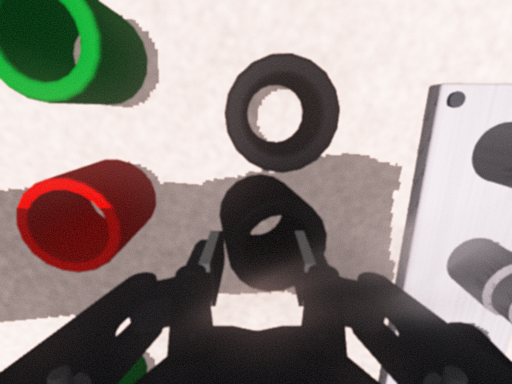

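The view shows the sleeve at (272,232), tilted between the fingers, so it was probably knocked aside just before the close. I'll open, lift and look again.

Call:
play_rows(
  targets=[
    {"grip": 60, "linear": [0, 0, 0], "delta_rot": [0, 0, 0]},
    {"grip": 0, "linear": [0, 0, 0], "delta_rot": [0, 0, 0]},
    {"grip": 0, "linear": [0, 0, 0], "delta_rot": [0, 0, 0]},
    {"grip": 0, "linear": [0, 0, 0], "delta_rot": [0, 0, 0]},
    {"grip": 0, "linear": [0, 0, 0], "delta_rot": [0, 0, 0]},
    {"grip": 0, "linear": [0, 0, 0], "delta_rot": [0, 0, 0]},
  ],
)

```text
time: 12.15
ee_pos: [0.449, 0.0809, 0.0243]
tcp_rot: [-179.9, -0.2, 95.2]
wrist_force: [-0.3, -0.7, -0.2]
opening: 0.0854
grasp_force: 0.0
```

Call:
play_rows(
  targets=[
    {"grip": 0, "linear": [0, 0, 1], "delta_rot": [0, 0, 0]},
    {"grip": 0, "linear": [0, 0, 3], "delta_rot": [0, 0, 0]},
    {"grip": 0, "linear": [0, 0, 6], "delta_rot": [0, 0, 0]},
    {"grip": 0, "linear": [0, 0, 10], "delta_rot": [0, 0, 0]},
    {"grip": 0, "linear": [0, -5, 14], "delta_rot": [0, 0, 0]},
    {"grip": 0, "linear": [0, -6, 14], "delta_rot": [0, 0, 0]},
    {"grip": 0, "linear": [0, -6, 14], "delta_rot": [0, 0, 0]},
    {"grip": 0, "linear": [0, -6, 14], "delta_rot": [0, 0, 0]},
  ],
)

```text
time: 12.95
ee_pos: [0.4491, 0.0207, 0.1648]
tcp_rot: [-179.9, -0.2, 95.1]
wrist_force: [-0.2, 0.2, -1.0]
opening: 0.0852
grasp_force: 0.0
```

```bash
python3 - <<'E'
from h import *
p=bot.camera("wrist");rep(p,0);print(bot.get_obs()["ee_pos"],bot.get_obs()["tcp_rot"])
p=bot.camera("side");rep(p,0)
E
```

```text
sl 0.92 [123 224 186 270] [53 91 52] ztop 0.06 mec [ 0.3273 -0.0763  0.0249] fit [ 0.3393 -0.0853]
sl 0.9 [374 204 449 266] [98 88 89] ztop 0.075 mec [ 0.6263 -0.0253  0.0291] fit [ 0.6245 -0.0241]
sl 0.81 [255 251 304 316] [193 166  81] ztop 0.061 mec [ 0.4881 -0.1179  0.029 ] fit [ 0.4878 -0.1158]
sl 0.78 [249   8 311  84] [73 65 64] ztop 0.061 mec [0.4579 0.1525 0.029 ] fit [0.4577 0.1517]
sl 0.78 [118   2 196  47] [ 50 111  56] ztop 0.061 mec [0.3425 0.1757 0.0287] fit [0.3437 0.1798]
sl 0.66 [246  97 304 159] [78 69 68] ztop 0.061 mec [0.4602 0.0796 0.0288] fit [0.4602 0.0797]
sl 0.61 [126  78 198 142] [161  49  47] ztop 0.061 mec [0.3466 0.0827 0.0292] fit [0.3476 0.0826]
[0.44870856 0.02133553 0.16388514] [-1.79854219e+02 -1.67248152e-01  9.51673615e+01]
sl 0.93 [141 179 172 208] [35 84 35] ztop 0.061 mec [0.3424 0.1758 0.0297] fit [0.342  0.1718]
sl 0.87 [148 198 179 236] [116  20  17] ztop 0.061 mec [0.3474 0.0822 0.0306] fit [0.3464 0.0777]
sl 0.86 [198 189 226 222] [27 24 23] ztop 0.062 mec [0.4604 0.078  0.0309] fit [0.4599 0.0745]
sl 0.78 [155 248 191 291] [25 78 31] ztop 0.061 mec [ 0.3356 -0.0848  0.0303] fit [ 0.3353 -0.0889]
sl 0.75 [281 198 311 232] [29 27 26] ztop 0.076 mec [ 0.6251 -0.0255  0.0309] fit [ 0.625  -0.0296]
sl 0.6 [192 172 216 208] [23 21 20] ztop 0.062 mec [0.4537 0.1356 0.046 ] fit [0.457  0.1469]
sl 0.58 [236 241 268 278] [157 123  18] ztop 0.062 mec [ 0.4889 -0.1198  0.0292] fit [ 0.4874 -0.1229]
sl 0.45 [236 160 345 269] [157 145 140] ztop 0.073 mec [0.6291 0.0151 0.1429] fit [ 0.6468 -0.1364]
```

Call:
play_rows(
  targets=[
    {"grip": 0, "linear": [1.1, 4, 0], "delta_rot": [0, 0, 0]},
    {"grip": 0, "linear": [1.1, 5.9, -1], "delta_rot": [0, 0, 0]},
    {"grip": 0, "linear": [1.1, 5.9, -5], "delta_rot": [0, 0, 0]},
    {"grip": 0, "linear": [1.1, 5.9, -9.5], "delta_rot": [0, 0, 0]},
    {"grip": 0, "linear": [1.1, 5.9, -13.9], "delta_rot": [0, 0, 0]},
    {"grip": 0, "linear": [1.1, 5.9, -13.9], "delta_rot": [0, 0, 0]},
    {"grip": 0, "linear": [1.1, 5.9, -13.9], "delta_rot": [0, 0, 0]},
    {"grip": 0, "linear": [1.1, 5.9, -13.9], "delta_rot": [0, 0, 0]},
  ],
)

```text
time: 13.95
ee_pos: [0.4614, 0.0803, 0.0279]
tcp_rot: [179.9, -0.2, 95.2]
wrist_force: [-0.9, -0.3, -0.2]
opening: 0.0854
grasp_force: 0.0
```

Call:
play_rows(
  targets=[
    {"grip": 160, "linear": [0, 0, 0], "delta_rot": [0, 0, 0]},
    {"grip": 160, "linear": [0, 0, 0], "delta_rot": [0, 0, 0]},
    {"grip": 160, "linear": [0, 0, 0], "delta_rot": [0, 0, 0]},
    {"grip": 160, "linear": [0, 0, 0], "delta_rot": [0, 0, 0]},
    {"grip": 160, "linear": [0, 0, 0], "delta_rot": [0, 0, 0]},
    {"grip": 160, "linear": [0, 0, 0], "delta_rot": [0, 0, 0]},
  ],
)

```text
time: 14.55
ee_pos: [0.4609, 0.08, 0.0274]
tcp_rot: [179.9, -0.2, 95.2]
wrist_force: [-2.9, -0.2, 10.1]
opening: 0.055
grasp_force: 40.0
```

Call:
play_rows(
  targets=[
    {"grip": 160, "linear": [0, 0, 5], "delta_rot": [0, 0, 0]},
    {"grip": 160, "linear": [0, 0, 10], "delta_rot": [0, 0, 0]},
    {"grip": 160, "linear": [0, 0, 14], "delta_rot": [0, 0, 0]},
    {"grip": 160, "linear": [3, -6, 14], "delta_rot": [0, 0, 0]},
    {"grip": 160, "linear": [8, -8, 14], "delta_rot": [0, 0, 0]},
    {"grip": 160, "linear": [13, -8, 14], "delta_rot": [0, 0, 0]},
    {"grip": 160, "linear": [16, -8, 14], "delta_rot": [0, 0, 0]},
    {"grip": 160, "linear": [16, -8, 14], "delta_rot": [0, 0, 0]},
    {"grip": 160, "linear": [16, -8, 14], "delta_rot": [0, 0, 0]},
  ],
)

```text
time: 15.45
ee_pos: [0.6204, -0.0003, 0.164]
tcp_rot: [-179.8, -0.2, 95.1]
wrist_force: [-0.1, 0.1, 0.5]
opening: 0.0316
grasp_force: 0.0
```

```bash
cat >> h.py <<'E'
def held():
    p=bot.camera("wrist");P=pts(p);o=bot.get_obs();t=o["ee_pos"];print(t.round(4),o["tcp_rot"].round(2),o["opening"].round(4),o["grasp_force"])
    for a in(-.02,-.01,.0,.01,.02):
        m=(abs(P[...,2]-t[2]-a)<.004)&(abs(P[...,1]-t[1])<.045)&(abs(P[...,0]-t[0])<.034)
        if m.sum()>20: print(a,m.sum(),(P[m].min(0)-t).round(4),(P[m].max(0)-t).round(4))
    return p
E
python3 - <<'E'
from h import *
p=held()
for g in((.6214,.0575),(.614,.141)):
    for o in pin(p,g): print(*o)
E
```

```text
Traceback (most recent call last):
  File "h.py", line 49, in held
    p=bot.camera("wrist");P=pts(p);o=bot.get_obs();t=o["ee_pos"];print(t.round(4),o["tcp_rot"].round(2),o["opening"].round(4),o["grasp_force"])
                                                                                                        ^^^^^^^^^^^^^^^^^^
AttributeError: 'float' object has no attribute 'round'
```

```bash
sed -i 's/o\["opening"\].round(4)/o["opening"]/' h.py; python3 - <<'E'
from h import *
p=bot.camera("scene");rep(p,0);save(p,"s1.png",[150,80,420,320],2.4)
p=bot.camera("wrist");rep(p,0)
E
```

```text
sl 0.91 [248 227 276 264] [51 48 48] ztop 0.075 mec [ 0.6271 -0.0262  0.0299] fit [ 0.6291 -0.0272]
sl 0.9 [205 134 226 166] [105  53  51] ztop 0.06 mec [0.3485 0.0818 0.0292] fit [0.3499 0.0801]
sl 0.88 [149 171 177 199] [61 83 60] ztop 0.06 mec [ 0.3382 -0.0861  0.0284] fit [ 0.3397 -0.0868]
sl 0.8 [176 217 206 250] [134 119  67] ztop 0.061 mec [ 0.4895 -0.119   0.029 ] fit [ 0.4912 -0.1195]
sl 0.71 [227 118 248 144] [59 87 59] ztop 0.06 mec [0.3417 0.1765 0.0299] fit [0.3463 0.1756]
sl 0.57 [243 179 275 205] [56 53 52] ztop 0.057 mec [0.5135 0.0751 0.0313] fit [0.4978 0.0935]
sl 0.95 [  0 192  59 257] [32 77 36] ztop 0.06 mec [ 0.3404 -0.0849  0.0281] fit [ 0.3363 -0.0818]
sl 0.91 [120  60 198 122] [64 54 54] ztop 0.058 mec [0.5116 0.0829 0.0337] fit [0.513  0.0814]
sl 0.9 [234 171 290 236] [51 47 49] ztop 0.075 mec [ 0.6272 -0.0256  0.0291] fit [ 0.6271 -0.0245]
sl 0.74 [110 229 177 284] [163 137  28] ztop 0.061 mec [ 0.4887 -0.1176  0.0291] fit [ 0.4912 -0.1176]
sl 0.67 [ 58   0 146  48] [47 40 40] ztop 0.061 mec [0.4587 0.1489 0.0285] fit [0.4602 0.1556]
sl 0.66 [  0  44  50 109] [106  30  28] ztop 0.06 mec [0.3657 0.0788 0.021 ] fit [0.3485 0.0832]
```

View pics/s1.png

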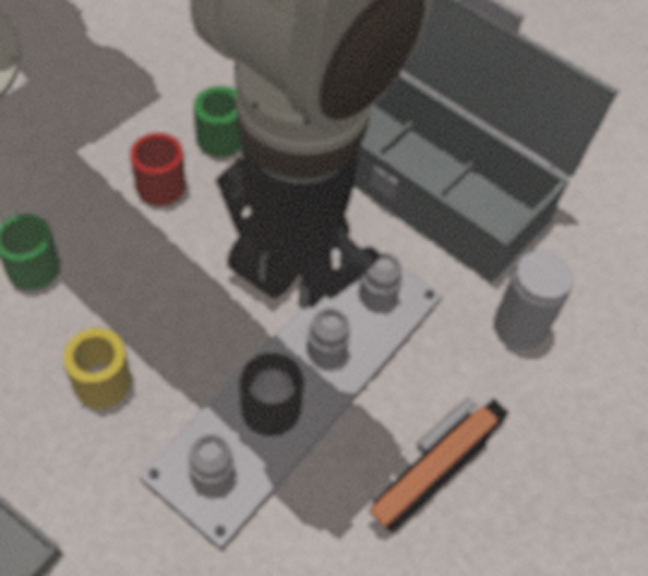

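The slack-grip event dropped S2. Wrist detections put it lying on its side near (0.51,0.08). I'll move over it to get its axis.

Call:
play_rows(
  targets=[
    {"grip": 0, "linear": [-5, 0, 4], "delta_rot": [0, 0, 0]},
    {"grip": 0, "linear": [-10, 1, 4], "delta_rot": [0, 0, 0]},
    {"grip": 0, "linear": [-11, 1, 4], "delta_rot": [0, 0, 0]},
    {"grip": 0, "linear": [-11, 1, 4], "delta_rot": [0, 0, 0]},
    {"grip": 0, "linear": [-11, 1, 4], "delta_rot": [0, 0, 0]},
  ],
)

```text
time: 16.2
ee_pos: [0.5097, 0.01, 0.2065]
tcp_rot: [179.9, -0.1, 95.2]
wrist_force: [0.8, -0.4, 0.7]
opening: 0.0849
grasp_force: 0.0
```

```bash
cat >> h.py <<'E'
def lying(p,g):
    P=pts(p); c=p["color"].astype(int)
    m=(np.hypot(P[...,0]-g[0],P[...,1]-g[1])<.06)&(P[...,2]>.03)&(P[...,2]<.075)&(c.max(-1)<110)
    q=P[m]; r=cv2.minAreaRect(q[:,:2].astype(np.float32)*1000); print("rect",r,m.sum())
    t=q[q[:,2]>q[:,2].max()-.008]; u,s,v=np.linalg.svd(t[:,:2]-t[:,:2].mean(0),full_matrices=False); a=v[0]; print("ridge",t.mean(0).round(4),a.round(3),np.degrees(np.arctan2(a[1],a[0])),s)
    k=(q[:,:2]-t[:,:2].mean(0))@a; print("extent",k.min(),k.max(), "zmax",q[:,2].max())
E
python3 - <<'E'
from h import *
p=bot.camera("wrist");save(p,"w4.png");lying(p,(.512,.082));rep(p,0);print(bot.get_obs()["ee_pos"])
E
```

```text
rect ((510.34930419921875, 95.6417465209961), (58.17815017700195, 78.61311340332031), 6.133593559265137) 2410
ridge [0.5112 0.0834 0.0557] [0.995 0.098] 5.6174651263768185 [0.67945391 0.42825821]
extent -0.02877535334436577 0.029612607815814082 zmax 0.059423630636220415
sl 0.85 [ 75   2 156  42] [43 98 48] ztop 0.061 mec [0.3429 0.1727 0.0282] fit [0.3447 0.1801]
sl 0.81 [319 181 376 235] [58 53 54] ztop 0.075 mec [ 0.6266 -0.0255  0.0288] fit [ 0.6257 -0.0245]
sl 0.75 [236  87 293 137] [67 60 59] ztop 0.058 mec [0.5114 0.0825 0.0334] fit [0.5115 0.0813]
sl 0.74 [ 89 196 155 257] [52 92 52] ztop 0.061 mec [ 0.3356 -0.085   0.029 ] fit [ 0.3371 -0.0835]
sl 0.72 [ 86  67 156 124] [145  48  46] ztop 0.061 mec [0.3465 0.0828 0.0292] fit [0.3482 0.0826]
sl 0.71 [209 229 255 284] [179 153  43] ztop 0.061 mec [ 0.4887 -0.1181  0.0291] fit [ 0.4886 -0.1163]
sl 0.66 [192   6 250  71] [64 57 57] ztop 0.061 mec [0.4578 0.1521 0.0288] fit [0.4584 0.1514]
sl 0.18 [299  26 395 283] [194 186 190] ztop 0.073 mec [0.6179 0.0172 0.1412] fit [0.6145 0.1617]
[0.51033576 0.00988766 0.20540975]
```

View pics/w4.png

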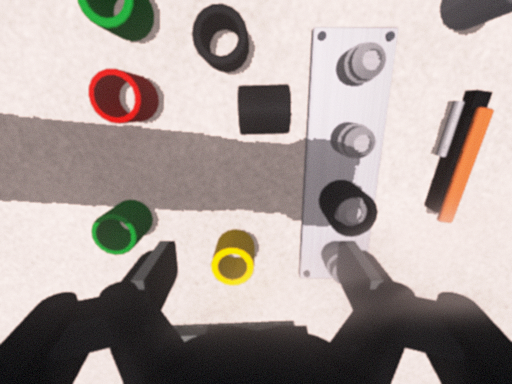

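The lying tube is at (264,108), axis about 5.6° from world x. The plan is to grip it across the diameter near its +x end, tilt the tool outward 65° and set it down so it rocks upright.

Call:
play_rows(
  targets=[
    {"grip": 0, "linear": [1.3, 7.3, -5], "delta_rot": [0, 0, 0.8]},
    {"grip": 0, "linear": [1.3, 7.3, -5], "delta_rot": [0, 0, 0.8]},
    {"grip": 0, "linear": [1.3, 7.3, -5], "delta_rot": [0, 0, 0.8]},
    {"grip": 0, "linear": [1.3, 7.3, -5], "delta_rot": [0, 0, 0.8]},
    {"grip": 0, "linear": [1.3, 7.3, -5], "delta_rot": [0, 0, 0.8]},
    {"grip": 0, "linear": [1.3, 7.3, -10], "delta_rot": [0, 0, 1.578]},
    {"grip": 0, "linear": [1.3, 7.3, -10], "delta_rot": [0, 0, 1.578]},
    {"grip": 0, "linear": [1.3, 7.3, -10], "delta_rot": [0, 0, 1.578]},
    {"grip": 0, "linear": [1.3, 7.3, -10], "delta_rot": [0, 0, 1.578]},
    {"grip": 0, "linear": [1.3, 7.3, -10], "delta_rot": [0, 0, 1.578]},
  ],
)

```text
time: 17.3
ee_pos: [0.5234, 0.0828, 0.1044]
tcp_rot: [-179.9, -0.2, -178.6]
wrist_force: [0.1, -0.5, -0.4]
opening: 0.0855
grasp_force: 0.0
```

Call:
play_rows(
  targets=[
    {"grip": 0, "linear": [0, 0, 0], "delta_rot": [0, 0, 0.1]},
    {"grip": 0, "linear": [0, 0, 0], "delta_rot": [0, 0, 0.1]},
    {"grip": 0, "linear": [0, 0, 0], "delta_rot": [0, 0, 0.1]},
  ],
)

```text
time: 17.6
ee_pos: [0.5232, 0.0829, 0.1047]
tcp_rot: [-179.9, -0.2, -173.4]
wrist_force: [-0.5, 0.0, -1.1]
opening: 0.0855
grasp_force: 0.0
```

Call:
play_rows(
  targets=[
    {"grip": 0, "linear": [0, 0, -4], "delta_rot": [0, 0, -0.013]},
    {"grip": 0, "linear": [0, 0, -7], "delta_rot": [0, 0, -0.013]},
    {"grip": 0, "linear": [0, 0, -9.2], "delta_rot": [0, 0, -0.013]},
    {"grip": 0, "linear": [0, 0, -9.2], "delta_rot": [0, 0, -0.013]},
    {"grip": 0, "linear": [0, 0, -9.2], "delta_rot": [0, 0, -0.013]},
    {"grip": 160, "linear": [0, 0, -9.2], "delta_rot": [0, 0, -0.013]},
    {"grip": 160, "linear": [0, 0, -9.2], "delta_rot": [0, 0, -0.013]},
    {"grip": 160, "linear": [0, 0, -9.2], "delta_rot": [0, 0, -0.013]},
    {"grip": 160, "linear": [0, 0, -9.2], "delta_rot": [0, 0, -0.013]},
    {"grip": 160, "linear": [0, 0, -9.2], "delta_rot": [0, 0, -0.013]},
  ],
)

```text
time: 18.6
ee_pos: [0.5246, 0.0842, 0.0169]
tcp_rot: [180.0, 0.1, -173.9]
wrist_force: [-5.4, 5.4, 18.3]
opening: 0.0441
grasp_force: 33.5
```

Call:
play_rows(
  targets=[
    {"grip": 160, "linear": [0, 0, 0], "delta_rot": [0, 0, 0]},
    {"grip": 160, "linear": [0, 0, 3], "delta_rot": [0, 0, 0]},
    {"grip": 160, "linear": [0, 0, 8], "delta_rot": [0, 0, 0]},
    {"grip": 160, "linear": [0, 0, 12], "delta_rot": [0, 0, 0]},
    {"grip": 160, "linear": [0, 0, 12], "delta_rot": [0, 0, 0]},
  ],
)

```text
time: 19.1
ee_pos: [0.5256, 0.0833, 0.1403]
tcp_rot: [-179.9, 0.4, -173.9]
wrist_force: [1.1, -0.3, -0.5]
opening: 0.0318
grasp_force: 0.0
```

Call:
play_rows(
  targets=[
    {"grip": 0, "linear": [0, 0, 6], "delta_rot": [0, 0, -0.5]},
    {"grip": 0, "linear": [-2, -7, 8], "delta_rot": [0, 0, -1.565]},
    {"grip": 0, "linear": [-2, -7, 8], "delta_rot": [0, 0, -1.565]},
    {"grip": 0, "linear": [-2, -7, 8], "delta_rot": [0, 0, -1.565]},
    {"grip": 0, "linear": [-2, -7, 8], "delta_rot": [0, 0, -1.565]},
    {"grip": 0, "linear": [-2, -7, 8], "delta_rot": [0, 0, -1.565]},
    {"grip": 0, "linear": [-2, -7, 8], "delta_rot": [0, 0, -1.565]},
    {"grip": 0, "linear": [-2, -7, 8], "delta_rot": [0, 0, -1.565]},
    {"grip": 0, "linear": [-2, -7, 8], "delta_rot": [0, 0, -1.565]},
    {"grip": 0, "linear": [-2, -7, 8], "delta_rot": [0, 0, -1.565]},
  ],
)

```text
time: 20.1
ee_pos: [0.503, 0.0129, 0.2134]
tcp_rot: [-179.9, -0.2, 99.8]
wrist_force: [0.1, 0.9, 0.0]
opening: 0.0853
grasp_force: 0.0
```

Call:
play_rows(
  targets=[
    {"grip": 0, "linear": [0, 0, 0], "delta_rot": [0, 0, -0.22]},
    {"grip": 0, "linear": [0, 0, 0], "delta_rot": [0, 0, -0.22]},
    {"grip": 0, "linear": [0, 0, 0], "delta_rot": [0, 0, -0.22]},
    {"grip": 0, "linear": [0, 0, 0], "delta_rot": [0, 0, -0.22]},
  ],
)

```text
time: 20.5
ee_pos: [0.503, 0.0129, 0.2134]
tcp_rot: [-179.9, -0.2, 87.7]
wrist_force: [-0.1, -0.3, -0.2]
opening: 0.0853
grasp_force: 0.0
```

```bash
python3 - <<'E'
from h import *
p=bot.camera("wrist");save(p,"w5.png");lying(p,(.512,.082));rep(p,0);print(bot.get_obs()["ee_pos"],bot.get_obs()["tcp_rot"])
E
```

```text
rect ((511.87701416015625, 83.2956771850586), (58.41590881347656, 53.839576721191406), 6.5409321784973145) 2314
ridge [0.5118 0.0832 0.0558] [-0.994 -0.107] -173.8660563106571 [0.66186727 0.3976659 ]
extent -0.029290588541123746 0.029171895218256968 zmax 0.059820995575791236
sl 0.93 [227 231 273 284] [179 153  51] ztop 0.061 mec [ 0.4883 -0.1179  0.029 ] fit [ 0.4885 -0.116 ]
sl 0.9 [ 94  90 159 144] [142  45  43] ztop 0.061 mec [0.3468 0.0828 0.0291] fit [0.3482 0.0825]
sl 0.69 [182  15 239  80] [69 62 61] ztop 0.061 mec [0.4583 0.1526 0.029 ] fit [0.4584 0.1518]
sl 0.68 [113 213 170 266] [44 83 45] ztop 0.061 mec [ 0.3354 -0.0834  0.0287] fit [ 0.3388 -0.0853]
sl 0.67 [233  86 289 139] [66 59 59] ztop 0.058 mec [0.5112 0.0831 0.0336] fit [0.5113 0.0814]
sl 0.65 [ 67   0 147  64] [ 48 105  53] ztop 0.061 mec [0.3425 0.1772 0.0293] fit [0.3443 0.1754]
sl 0.57 [327 173 385 223] [56 51 53] ztop 0.075 mec [ 0.6266 -0.025   0.0291] fit [ 0.6257 -0.0245]
[0.50297147 0.01289594 0.2133372 ] [-1.79905811e+02 -1.51408488e-01  8.76353005e+01]
```

View pics/w5.png

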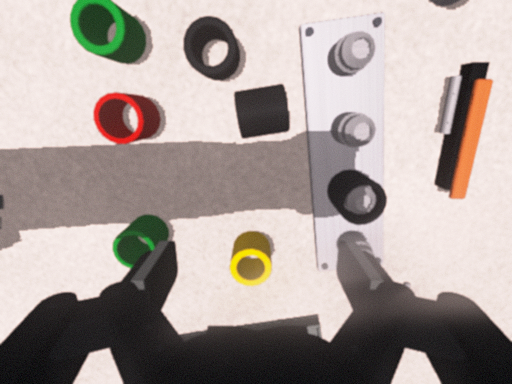

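The sleeve has not moved; it lies at (262,111). The pads gripped above its centre and squeezed it out. The pads sit further back when open than I assumed, so I'll go 11 mm lower.

Call:
play_rows(
  targets=[
    {"grip": 0, "linear": [2, 7, -5], "delta_rot": [0, 0, 0.8]},
    {"grip": 0, "linear": [2, 7, -5], "delta_rot": [0, 0, 0.8]},
    {"grip": 0, "linear": [2, 7, -5], "delta_rot": [0, 0, 0.8]},
    {"grip": 0, "linear": [2, 7, -5], "delta_rot": [0, 0, 0.8]},
    {"grip": 0, "linear": [2, 7, -5], "delta_rot": [0, 0, 0.8]},
    {"grip": 0, "linear": [2, 7, -11], "delta_rot": [0, 0, 1.722]},
    {"grip": 0, "linear": [2, 7, -11], "delta_rot": [0, 0, 1.722]},
    {"grip": 0, "linear": [2, 7, -11], "delta_rot": [0, 0, 1.722]},
    {"grip": 0, "linear": [2, 7, -11], "delta_rot": [0, 0, 1.722]},
    {"grip": 0, "linear": [2, 7, -11], "delta_rot": [0, 0, 1.722]},
  ],
)

```text
time: 21.6
ee_pos: [0.5229, 0.0829, 0.1031]
tcp_rot: [-179.9, -0.2, 173.9]
wrist_force: [-0.1, -0.6, -0.2]
opening: 0.0855
grasp_force: 0.0
```

Call:
play_rows(
  targets=[
    {"grip": 0, "linear": [0, 0, 0], "delta_rot": [0, 0, 0.22]},
    {"grip": 0, "linear": [0, 0, 0], "delta_rot": [0, 0, 0.22]},
    {"grip": 0, "linear": [0, 0, 0], "delta_rot": [0, 0, 0.22]},
  ],
)

```text
time: 21.9
ee_pos: [0.5229, 0.0829, 0.1032]
tcp_rot: [-179.9, -0.2, -173.8]
wrist_force: [0.3, 0.6, -0.1]
opening: 0.0855
grasp_force: 0.0
```

Call:
play_rows(
  targets=[
    {"grip": 0, "linear": [0, 0, -4], "delta_rot": [0, 0, 0]},
    {"grip": 0, "linear": [0, 0, -8], "delta_rot": [0, 0, 0]},
    {"grip": 0, "linear": [0, 0, -10.2], "delta_rot": [0, 0, 0]},
    {"grip": 0, "linear": [0, 0, -10.2], "delta_rot": [0, 0, 0]},
    {"grip": 0, "linear": [0, 0, -10.2], "delta_rot": [0, 0, 0]},
    {"grip": 130, "linear": [0, 0, -10.2], "delta_rot": [0, 0, 0]},
    {"grip": 130, "linear": [0, 0, -10.2], "delta_rot": [0, 0, 0]},
    {"grip": 130, "linear": [0, 0, -10.2], "delta_rot": [0, 0, 0]},
    {"grip": 130, "linear": [0, 0, -10.2], "delta_rot": [0, 0, 0]},
    {"grip": 130, "linear": [0, 0, -10.2], "delta_rot": [0, 0, 0]},
  ],
)

```text
time: 22.9
ee_pos: [0.5242, 0.0832, 0.0034]
tcp_rot: [-179.9, 0.0, -173.9]
wrist_force: [-1.7, -0.2, 7.0]
opening: 0.0566
grasp_force: 41.3
```

Call:
play_rows(
  targets=[
    {"grip": 130, "linear": [0, 0, 0], "delta_rot": [0, 0, 0]},
    {"grip": 130, "linear": [0, 0, 1], "delta_rot": [0, 0, 0]},
    {"grip": 130, "linear": [0, 0, 4], "delta_rot": [0, 0, 0]},
    {"grip": 130, "linear": [0, 0, 4], "delta_rot": [0, 0, 0]},
  ],
)

```text
time: 23.3
ee_pos: [0.5252, 0.0832, 0.0459]
tcp_rot: [-179.9, 0.2, -173.9]
wrist_force: [0.1, -0.1, -1.1]
opening: 0.0564
grasp_force: 43.1
```

Call:
play_rows(
  targets=[
    {"grip": 130, "linear": [0, 0, 5], "delta_rot": [0, 0, 0]},
    {"grip": 130, "linear": [0, 0, 10], "delta_rot": [0.02, -0.14, 0]},
    {"grip": 130, "linear": [0, 0, 12], "delta_rot": [0.03, -0.28, 0]},
    {"grip": 130, "linear": [0, 0, 12], "delta_rot": [0.046, -0.42, 0]},
    {"grip": 130, "linear": [0, 0, 12], "delta_rot": [0.061, -0.56, 0]},
    {"grip": 130, "linear": [0, 0, 12], "delta_rot": [0.076, -0.7, 0]},
    {"grip": 130, "linear": [0, 0, 12], "delta_rot": [0.091, -0.84, 0]},
    {"grip": 130, "linear": [0, 0, 12], "delta_rot": [0.106, -0.98, 0]},
    {"grip": 130, "linear": [0, 0, 12], "delta_rot": [0.122, -1.127, 0]},
    {"grip": 130, "linear": [0, 0, 12], "delta_rot": [0.122, -1.127, 0]},
  ],
)

```text
time: 24.3
ee_pos: [0.597, 0.1002, 0.143]
tcp_rot: [-179.7, 63.7, -174.0]
wrist_force: [-0.4, -0.4, -1.3]
opening: 0.056
grasp_force: 43.9
```

```bash
python3 - <<'E'
from h import *
o=bot.get_obs();print(o["q"].round(1),o["tcp_rot"],o["ee_pos"])
p=bot.camera("side");P=pts(p);c=p["color"].astype(int)
m=(c.max(-1)<60)&(np.hypot(P[...,0]-.51,P[...,1]-.083)<.06)&(P[...,2]>.06)&(P[...,2]<.3);print(P[m].min(0),P[m].max(0)); save(p,"sd.png",[130,60,350,260],3)
E
```

```text
[ 12.8 -48.5 -62.7  12.3  -6.4   3. ] [-179.71063613   63.66936015 -173.97053223] [0.59701944 0.10024986 0.14298474]
[0.45090963 0.02347845 0.06126201] [0.56931956 0.14264335 0.25811095]
```

View pics/sd.png

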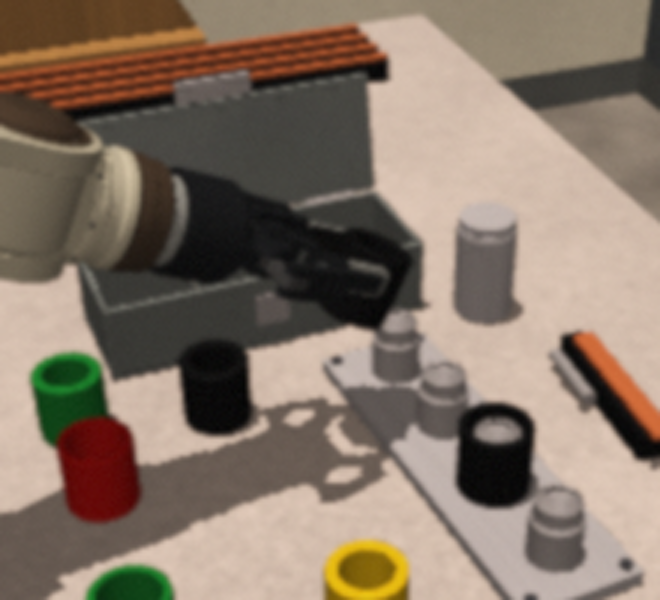

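The sleeve is still held, but the arm hit its fold limit and was pushed out over pin D. I'll go to the clear floor left of the board near (0.53,0.02), lowering as I come in.

Call:
play_rows(
  targets=[
    {"grip": 130, "linear": [0, -3, 0], "delta_rot": [0, 0, 0]},
    {"grip": 130, "linear": [0, -6, 0], "delta_rot": [0, 0, 0]},
    {"grip": 130, "linear": [0, -7.5, 0], "delta_rot": [0, 0, 0]},
    {"grip": 130, "linear": [0, -7.5, 0], "delta_rot": [0, 0, 0]},
    {"grip": 130, "linear": [-1.5, -7.5, -1.5], "delta_rot": [0, 0, 0]},
    {"grip": 130, "linear": [-3, -7.5, -3], "delta_rot": [0, 0, 0]},
    {"grip": 130, "linear": [-4, -7.5, -4], "delta_rot": [0, 0, 0]},
    {"grip": 130, "linear": [-4, -7.5, -4], "delta_rot": [0, 0, 0]},
  ],
)

```text
time: 25.15
ee_pos: [0.5947, 0.0249, 0.107]
tcp_rot: [180.0, 62.4, -174.0]
wrist_force: [0.1, 0.0, -1.6]
opening: 0.0559
grasp_force: 43.9
```

```bash
python3 - <<'E'
from h import *
o=bot.get_obs();print(o["q"].round(1),o["tcp_rot"],o["ee_pos"],o["opening"])
E
```

```text
[ -0.7 -48.5 -65.8  10.5   6.   -3.1] [ 179.96587784   62.42690881 -174.0324316 ] [0.59472079 0.02487417 0.1069889 ] 0.055886356462653525
```

Call:
play_rows(
  targets=[
    {"grip": 130, "linear": [0, 0, 2], "delta_rot": [-0.012, 0.112, 0]},
    {"grip": 130, "linear": [-1.5, -0.3, 2], "delta_rot": [-0.012, 0.112, 0]},
    {"grip": 130, "linear": [-2.9, -0.3, 2], "delta_rot": [-0.012, 0.112, 0]},
    {"grip": 130, "linear": [-2.9, -0.3, 0], "delta_rot": [-0.012, 0.112, 0]},
    {"grip": 130, "linear": [-2.9, -0.3, -2], "delta_rot": [-0.012, 0.112, 0]},
    {"grip": 130, "linear": [-2.9, -0.3, -4], "delta_rot": [-0.012, 0.112, 0]},
    {"grip": 130, "linear": [-2.9, -0.3, -5.2], "delta_rot": [-0.012, 0.112, 0]},
    {"grip": 130, "linear": [-2.9, -0.3, -5.2], "delta_rot": [-0.012, 0.112, 0]},
    {"grip": 130, "linear": [-2.9, -0.3, -5.2], "delta_rot": [-0.012, 0.112, 0]},
  ],
)

```text
time: 26.05
ee_pos: [0.5674, 0.0213, 0.0615]
tcp_rot: [-180.0, 55.7, -174.0]
wrist_force: [0.1, 0.2, -0.8]
opening: 0.0559
grasp_force: 43.9
```

```bash
python3 - <<'E'
from h import *
o=bot.get_obs();print(o["q"].round(1),o["tcp_rot"],o["ee_pos"],o["opening"],o["wrist_force"])
p=bot.camera("side");P=pts(p);c=p["color"].astype(int)
m=(c.max(-1)<70)&(abs(P[...,0]-.54)<.05)&(abs(P[...,1]-.022)<.028)&(P[...,2]>.004)&(P[...,2]<.15)
for z in np.arange(.0,.12,.01):
    k=m&(P[...,2]>=z)&(P[...,2]<z+.01)
    if k.sum()>5: print(z.round(2),k.sum(),P[k][:,0].min().round(3),P[k][:,0].max().round(3))
E
```

```text
[ -1.  -48.5 -65.7  17.2   5.8  -4. ] [-179.99735965   55.73546406 -174.01691944] [0.56736003 0.02127769 0.06145354] 0.05587075474475444 [ 0.08215521  0.24969338 -0.82206523]
0.05 12 0.505 0.554
0.06 12 0.505 0.566
0.07 48 0.517 0.573
0.08 61 0.516 0.574
0.09 100 0.51 0.558
0.1 91 0.499 0.545
0.11 14 0.494 0.508
```

Call:
play_rows(
  targets=[
    {"grip": 130, "linear": [0.3, 0, -0.8], "delta_rot": [0, 0, 0]},
    {"grip": 130, "linear": [0.3, 0, -1.4], "delta_rot": [0, 0, 0]},
    {"grip": 130, "linear": [0.3, 0, -2], "delta_rot": [0, 0, 0]},
    {"grip": 130, "linear": [0.3, 0, -2.3], "delta_rot": [0, 0, 0]},
    {"grip": 130, "linear": [0.3, 0, -2.3], "delta_rot": [0, 0, 0]},
    {"grip": 130, "linear": [0.3, 0, -2.3], "delta_rot": [0, 0, 0]},
  ],
)

```text
time: 26.7
ee_pos: [0.5768, 0.0209, 0.0427]
tcp_rot: [179.9, 55.2, -174.0]
wrist_force: [-0.2, 0.1, -2.1]
opening: 0.0563
grasp_force: 43.9
```

Call:
play_rows(
  targets=[
    {"grip": 130, "linear": [0, 0, -0.3], "delta_rot": [0, 0, 0]},
    {"grip": 130, "linear": [0, 0, -0.5], "delta_rot": [0, 0, 0]},
    {"grip": 130, "linear": [0, 0, -0.5], "delta_rot": [0, 0, 0]},
    {"grip": 130, "linear": [0, 0, -0.5], "delta_rot": [0, 0, 0]},
  ],
)

```text
time: 27.1
ee_pos: [0.5784, 0.0208, 0.0388]
tcp_rot: [179.9, 55.1, -174.0]
wrist_force: [0.2, -0.7, -0.6]
opening: 0.0564
grasp_force: 43.9
```

```bash
python3 - <<'E'
from h import *
p=bot.camera("side");P=pts(p);c=p["color"].astype(int); save(p,"sd2.png",[150,130,350,280],3)
E
```

```text
(no output)
```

View pics/sd2.png

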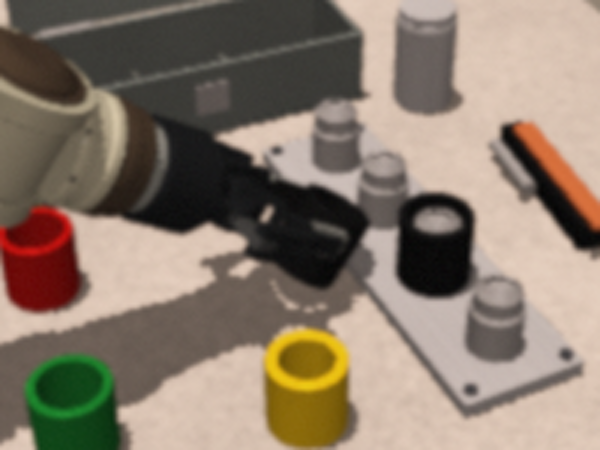

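Call:
play_rows(
  targets=[
    {"grip": 130, "linear": [0, 0, -0.3], "delta_rot": [0, 0, 0]},
    {"grip": 130, "linear": [0, 0, -0.6], "delta_rot": [0, 0, 0]},
    {"grip": 130, "linear": [0, 0, -0.6], "delta_rot": [0, 0, 0]},
    {"grip": 130, "linear": [0, 0, -0.6], "delta_rot": [0, 0, 0]},
  ],
)

```text
time: 27.55
ee_pos: [0.5816, 0.0209, 0.0364]
tcp_rot: [179.9, 55.2, -174.0]
wrist_force: [-5.1, -0.0, 6.3]
opening: 0.0561
grasp_force: 44.7
```

Call:
play_rows(
  targets=[
    {"grip": 0, "linear": [0, 0, 0], "delta_rot": [0, 0, 0]},
    {"grip": 0, "linear": [0, 0, 0], "delta_rot": [0, 0, 0]},
    {"grip": 0, "linear": [0, 0, 0], "delta_rot": [0, 0, 0]},
    {"grip": 0, "linear": [0, 0, 0], "delta_rot": [0, 0, 0]},
    {"grip": 0, "linear": [0, 0, 0], "delta_rot": [0, 0, 0]},
    {"grip": 0, "linear": [0, 0, 0], "delta_rot": [0, 0, 0]},
    {"grip": 0, "linear": [0.3, 0, 4], "delta_rot": [0, 0, 0]},
    {"grip": 0, "linear": [0.3, 0, 9], "delta_rot": [0, 0, 0]},
    {"grip": 0, "linear": [0.3, 0, 14], "delta_rot": [0, 0, 0]},
    {"grip": 0, "linear": [0.3, 0, 15], "delta_rot": [0, 0, 0]},
  ],
)

```text
time: 28.55
ee_pos: [0.5853, 0.0207, 0.1938]
tcp_rot: [-179.9, 55.6, -173.9]
wrist_force: [1.0, -0.6, 0.5]
opening: 0.0854
grasp_force: 0.0
```

```bash
python3 - <<'E'
from h import *
o=bot.get_obs();print(o["tcp_rot"],o["ee_pos"],o["q"].round(1))
for n in("side","scene"):
    p=bot.camera(n);print(n);rep(p,0)
E
```

```text
[-179.94521991   55.58969292 -173.90508336] [0.58529041 0.0206741  0.19375159] [ -1.1 -47.5 -50.5  31.6   5.9  -4.1]
side
sl 0.95 [159 249 190 292] [24 75 29] ztop 0.061 mec [ 0.3356 -0.0859  0.0295] fit [ 0.3355 -0.0889]
sl 0.91 [235 199 264 234] [18 17 16] ztop 0.061 mec [0.5318 0.0159 0.0291] fit [0.5301 0.0118]
sl 0.77 [140 177 168 206] [33 80 33] ztop 0.062 mec [0.3404 0.1567 0.0483] fit [0.3424 0.1713]
sl 0.75 [280 196 313 233] [37 34 32] ztop 0.076 mec [ 0.627  -0.026   0.0296] fit [ 0.6259 -0.0287]
sl 0.67 [149 201 177 237] [113  18  15] ztop 0.061 mec [0.3463 0.0806 0.0296] fit [0.3457 0.0767]
sl 0.63 [191 172 214 211] [20 19 17] ztop 0.062 mec [0.4584 0.1521 0.03  ] fit [0.457  0.1473]
scene
sl 0.92 [247 226 275 264] [65 62 62] ztop 0.075 mec [ 0.6273 -0.0263  0.0295] fit [ 0.6289 -0.0271]
sl 0.69 [254 144 274 176] [55 52 51] ztop 0.06 mec [0.4589 0.1522 0.0292] fit [0.4576 0.1508]
sl 0.45 [210 145 228 166] [88 46 45] ztop 0.06 mec [0.355  0.0584 0.0084] fit [0.3564 0.0295]
```

The sleeve now stands upright at about (0.532,0.016). I'll bring the tool back to vertical.

Call:
play_rows(
  targets=[
    {"grip": 0, "linear": [0, 0, 2], "delta_rot": [-0.015, 0.14, 0]},
    {"grip": 0, "linear": [0, 0, 2], "delta_rot": [-0.03, 0.28, 0]},
    {"grip": 0, "linear": [0, 0, 2], "delta_rot": [-0.045, 0.42, 0]},
    {"grip": 0, "linear": [-1, -1, 2], "delta_rot": [-0.06, 0.56, 0]},
    {"grip": 0, "linear": [-2, -2, 2], "delta_rot": [-0.075, 0.7, 0]},
    {"grip": 0, "linear": [-3, -3, 2], "delta_rot": [-0.09, 0.84, 0]},
    {"grip": 0, "linear": [-5, -5, 2], "delta_rot": [-0.103, 0.964, 0]},
    {"grip": 0, "linear": [-6, -7, 2], "delta_rot": [-0.103, 0.964, 0]},
    {"grip": 0, "linear": [-6, -7, 2], "delta_rot": [-0.103, 0.964, 0]},
  ],
)

```text
time: 29.65
ee_pos: [0.5225, -0.0508, 0.2002]
tcp_rot: [180.0, -1.0, -174.1]
wrist_force: [-0.3, -0.1, 0.3]
opening: 0.0856
grasp_force: 0.0
```

Call:
play_rows(
  targets=[
    {"grip": 0, "linear": [0, 0, 0], "delta_rot": [0, 0, -0.8]},
    {"grip": 0, "linear": [0, 0, 0], "delta_rot": [0, 0, -0.8]},
    {"grip": 0, "linear": [0, 0, 0], "delta_rot": [0, 0, -0.8]},
    {"grip": 0, "linear": [0, 0, 0], "delta_rot": [0, 0, -0.8]},
    {"grip": 0, "linear": [0, 0, 0], "delta_rot": [0, 0, -1.58]},
    {"grip": 0, "linear": [0, 0, 0], "delta_rot": [0, 0, -1.58]},
    {"grip": 0, "linear": [0, 0, 0], "delta_rot": [0, 0, -1.58]},
    {"grip": 0, "linear": [0, 0, 0], "delta_rot": [0, 0, -1.58]},
    {"grip": 0, "linear": [0, 0, 0], "delta_rot": [0, 0, -1.58]},
    {"grip": 0, "linear": [0, 0, 0], "delta_rot": [0, 0, -1.58]},
  ],
)

```text
time: 30.65
ee_pos: [0.5228, -0.0487, 0.2026]
tcp_rot: [-179.9, -0.6, 99.7]
wrist_force: [-0.8, 0.9, -0.1]
opening: 0.0849
grasp_force: 0.0
```

Call:
play_rows(
  targets=[
    {"grip": 0, "linear": [0, 0, 0], "delta_rot": [0, 0, -0.1]},
    {"grip": 0, "linear": [0, 0, 0], "delta_rot": [0, 0, -0.1]},
  ],
)

```text
time: 30.85
ee_pos: [0.5228, -0.0488, 0.2028]
tcp_rot: [-179.9, -0.6, 94.3]
wrist_force: [0.1, 0.3, 0.9]
opening: 0.0851
grasp_force: 0.0
```

```bash
python3 - <<'E'
from h import *
o=bot.get_obs();print(o["tcp_rot"],o["ee_pos"],o["q"].round(1))
p=bot.camera("wrist");rep(p,0)
for g in((.6214,.0575),(.614,.141)):
    for o in pin(p,g): print(*o)
E
```

```text
[-179.91367609   -0.60325901   94.28832302] [ 0.52277571 -0.04879919  0.20281537] [-5.7  1.7  6.6 95.   0.6 80. ]
sl 0.98 [ 74 162 143 214] [45 78 45] ztop 0.06 mec [ 0.3352 -0.0851  0.0293] fit [ 0.3373 -0.0842]
sl 0.93 [314 136 380 189] [52 47 49] ztop 0.075 mec [ 0.6268 -0.0256  0.0289] fit [ 0.6257 -0.0251]
sl 0.86 [ 67   5 143  76] [133  41  39] ztop 0.061 mec [0.3467 0.082  0.0292] fit [0.3484 0.0816]
sl 0.78 [200 191 251 250] [163 136  31] ztop 0.061 mec [ 0.4884 -0.1182  0.029 ] fit [ 0.4887 -0.1168]
sl 0.68 [192   2 235  20] [49 43 42] ztop 0.059 mec [0.4601 0.127  0.0132] fit [0.459  0.1522]
sl 0.58 [246  93 295 144] [75 68 67] ztop 0.061 mec [0.5312 0.0179 0.0289] fit [0.531  0.0176]
0.0725 133 0.6213 0.0585 0.0127 0.619 0.0574
0.063 963 0.6211 0.0578 0.0179 0.62 0.0576
0.05 1215 0.6209 0.0577 0.0204 0.6178 0.0569
0.0725 45 0.6138 0.1315 0.0067 0.614 0.1306
0.063 336 0.6139 0.1342 0.0161 0.6131 0.1289
0.05 617 0.613 0.1355 0.0194 0.6111 0.1283
```

Call:
play_rows(
  targets=[
    {"grip": 0, "linear": [0.9, 4, 0], "delta_rot": [-0.01, 0, 0.014]},
    {"grip": 0, "linear": [0.9, 6.7, -3], "delta_rot": [-0.01, 0, 0.014]},
    {"grip": 0, "linear": [0.9, 6.7, -7], "delta_rot": [-0.01, 0, 0.014]},
    {"grip": 0, "linear": [0.9, 6.7, -11], "delta_rot": [-0.01, 0, 0.014]},
    {"grip": 0, "linear": [0.9, 6.7, -11], "delta_rot": [-0.01, 0, 0.014]},
    {"grip": 0, "linear": [0.9, 6.7, -11], "delta_rot": [-0.01, 0, 0.014]},
  ],
)

```text
time: 31.55
ee_pos: [0.532, 0.0178, 0.0946]
tcp_rot: [-179.9, -0.0, 95.2]
wrist_force: [0.1, 0.4, 0.7]
opening: 0.0852
grasp_force: 0.0
```

```bash
python3 - <<'E'
from h import *
o=bot.get_obs();print(o["tcp_rot"],o["ee_pos"])
p=bot.camera("wrist");rep(p,0)
E
```

```text
[-1.79888904e+02 -1.39341977e-02  9.52417992e+01] [0.53197165 0.01776158 0.09455093]
sl 0.97 [168 277 236 341] [158 129  40] ztop 0.06 mec [ 0.4883 -0.1057  0.0258] fit [ 0.4915 -0.1175]
sl 0.91 [  0  53  94 138] [121  24  22] ztop 0.06 mec [0.3475 0.0823 0.0289] fit [0.3477 0.0832]
sl 0.89 [118   1 218  63] [55 47 47] ztop 0.061 mec [0.4584 0.1517 0.0287] fit [0.4591 0.1559]
sl 0.88 [  0 237  96 320] [30 77 35] ztop 0.06 mec [ 0.3361 -0.0845  0.0293] fit [ 0.342  -0.0848]
sl 0.62 [221 158 294 239] [46 40 39] ztop 0.061 mec [0.5314 0.0179 0.029 ] fit [0.5313 0.0192]
sl 0.57 [319 215 407 296] [77 67 68] ztop 0.075 mec [ 0.6266 -0.0248  0.0289] fit [ 0.6227 -0.026 ]
```

Call:
play_rows(
  targets=[
    {"grip": 0, "linear": [-0.05, 0, -4], "delta_rot": [0, 0, 0]},
    {"grip": 0, "linear": [-0.05, 0, -7.6], "delta_rot": [0, 0, 0]},
    {"grip": 0, "linear": [-0.05, 0, -7.6], "delta_rot": [0, 0, 0]},
    {"grip": 0, "linear": [-0.05, 0, -7.6], "delta_rot": [0, 0, 0]},
    {"grip": 130, "linear": [-0.05, 0, -7.6], "delta_rot": [0, 0, 0]},
    {"grip": 130, "linear": [-0.05, 0, -7.6], "delta_rot": [0, 0, 0]},
    {"grip": 130, "linear": [-0.05, 0, -7.6], "delta_rot": [0, 0, 0]},
    {"grip": 130, "linear": [-0.05, 0, -7.6], "delta_rot": [0, 0, 0]},
    {"grip": 130, "linear": [-0.05, 0, -7.6], "delta_rot": [0, 0, 0]},
    {"grip": 130, "linear": [-0.05, 0, -7.6], "delta_rot": [0, 0, 0]},
  ],
  force=50,
)

```text
time: 32.65
ee_pos: [0.5334, 0.0177, 0.021]
tcp_rot: [179.8, 0.0, 95.2]
wrist_force: [-0.8, 0.4, 10.4]
opening: 0.0565
grasp_force: 51.9
```

Call:
play_rows(
  targets=[
    {"grip": 130, "linear": [0, 0, 5], "delta_rot": [0, 0, 0]},
    {"grip": 130, "linear": [0, 0, 10], "delta_rot": [0, 0, 0]},
    {"grip": 130, "linear": [0, 0, 13], "delta_rot": [0, 0, 0]},
    {"grip": 130, "linear": [4, 2, 13], "delta_rot": [0, 0, 0]},
    {"grip": 130, "linear": [8.9, 4, 13], "delta_rot": [0, 0, 0]},
    {"grip": 130, "linear": [8.9, 4, 13], "delta_rot": [0, 0, 0]},
    {"grip": 130, "linear": [8.9, 4, 11], "delta_rot": [0, 0, 0]},
    {"grip": 130, "linear": [8.9, 4, 8], "delta_rot": [0, 0, 0]},
    {"grip": 130, "linear": [8.9, 4, 8], "delta_rot": [0, 0, 0]},
    {"grip": 130, "linear": [8.9, 4, 8], "delta_rot": [0, 0, 0]},
  ],
)

```text
time: 33.65
ee_pos: [0.6205, 0.0576, 0.099]
tcp_rot: [-179.9, -0.0, 95.2]
wrist_force: [-0.3, -0.0, -1.5]
opening: 0.0563
grasp_force: 55.3
```

```bash
python3 - <<'E'
from h import *
held()
E
```

```text
[0.6211 0.0576 0.1   ] [ 1.7997e+02 -1.0000e-02  9.5150e+01] 0.05646424548804571 55.33657120191492
-0.02 193 [-0.028  -0.0195 -0.0212] [ 0.0222  0.0292 -0.016 ]
-0.01 462 [-0.0286 -0.0192 -0.014 ] [ 0.023   0.0293 -0.006 ]
0.0 548 [-0.0291 -0.0195 -0.004 ] [0.0232 0.0292 0.004 ]
0.01 669 [-0.029  -0.0191  0.006 ] [0.0229 0.0295 0.014 ]
0.02 818 [-0.0289 -0.0194  0.016 ] [0.023  0.0295 0.024 ]
```

Call:
play_rows(
  targets=[
    {"grip": 130, "linear": [0, 0, -0.8], "delta_rot": [0, 0, 0]},
    {"grip": 130, "linear": [0, 0, -1.4], "delta_rot": [0, 0, 0]},
    {"grip": 130, "linear": [0, 0, -2], "delta_rot": [0, 0, 0]},
    {"grip": 130, "linear": [0, 0, -2.4], "delta_rot": [0, 0, 0]},
    {"grip": 130, "linear": [0, 0, -2.4], "delta_rot": [0, 0, 0]},
    {"grip": 0, "linear": [0, 0, -2.4], "delta_rot": [0, 0, 0]},
    {"grip": 0, "linear": [0, 0, -2.4], "delta_rot": [0, 0, 0]},
    {"grip": 0, "linear": [0, 0, -2.4], "delta_rot": [0, 0, 0]},
    {"grip": 0, "linear": [0, 0, -2.4], "delta_rot": [0, 0, 0]},
    {"grip": 0, "linear": [0, 0, -2.4], "delta_rot": [0, 0, 0]},
  ],
)

```text
time: 34.7
ee_pos: [0.6209, 0.0577, 0.0742]
tcp_rot: [-180.0, -0.0, 95.2]
wrist_force: [-0.2, 0.3, -0.0]
opening: 0.0855
grasp_force: 0.0
```

Call:
play_rows(
  targets=[
    {"grip": 0, "linear": [0, 0, 5], "delta_rot": [0, 0, 0]},
    {"grip": 0, "linear": [0, 0, 10], "delta_rot": [0, 0, 0]},
    {"grip": 0, "linear": [-5, 0, 12], "delta_rot": [0, 0, 0]},
    {"grip": 0, "linear": [-10, 1, 12], "delta_rot": [0, 0, 0]},
    {"grip": 0, "linear": [-15, 2, 12], "delta_rot": [0, 0, 0]},
    {"grip": 0, "linear": [-16.2, 3, 12], "delta_rot": [0, 0, 0]},
    {"grip": 0, "linear": [-16.2, 3, 12], "delta_rot": [0, 0, 0]},
    {"grip": 0, "linear": [-16.2, 3, 12], "delta_rot": [0, 0, 0]},
  ],
)

```text
time: 35.5
ee_pos: [0.459, 0.0879, 0.1945]
tcp_rot: [180.0, -0.0, 95.2]
wrist_force: [0.2, 0.2, 0.2]
opening: 0.0852
grasp_force: 0.0
```

```bash
python3 - <<'E'
from h import *
o=bot.get_obs();print(o["tcp_rot"],o["ee_pos"])
p=bot.camera("wrist");rep(p,0);print(pin(p,(.614,.141)))
p=bot.camera("scene");rep(p,0)
E
```

```text
[ 1.79982376e+02 -9.61277096e-03  9.52038624e+01] [0.45900966 0.08787823 0.19452448]
sl 0.86 [125  53 195 114] [ 68 130  71] ztop 0.061 mec [0.3424 0.1771 0.0294] fit [0.3436 0.1771]
sl 0.83 [366 191 441 261] [75 66 66] ztop 0.112 mec [0.6226 0.0548 0.0292] fit [0.6202 0.0564]
sl 0.8 [357 239 409 284] [88 79 79] ztop 0.075 mec [ 0.6332 -0.0146  0.0249] fit [ 0.6224 -0.0257]
sl 0.79 [132 138 194 194] [129  45  43] ztop 0.061 mec [0.3468 0.0828 0.0289] fit [0.3475 0.0833]
sl 0.66 [233  91 286 143] [80 72 71] ztop 0.061 mec [0.4578 0.1525 0.0288] fit [0.4578 0.1526]
sl 0.58 [241 278 286 331] [180 152  76] ztop 0.061 mec [ 0.4881 -0.1172  0.0286] fit [ 0.4883 -0.1166]
sl 0.57 [163 261 186 309] [ 62 105  62] ztop 0.061 mec [ 0.3554 -0.0905  0.018 ] fit [ 0.3342 -0.0805]
[(0.0725, 123, np.float64(0.6134), np.float64(0.1415), np.float64(0.0125), np.float64(0.6096), np.float64(0.1422)), (0.063, 864, np.float64(0.6138), np.float64(0.1415), np.float64(0.018), np.float64(0.6119), np.float64(0.142)), (0.05, 1162, np.float64(0.6137), np.float64(0.1415), np.float64(0.0204), np.float64(0.6093), np.float64(0.1424))]
sl 0.95 [230 115 248 142] [60 85 60] ztop 0.06 mec [0.3425 0.1753 0.0297] fit [0.3451 0.1742]
sl 0.81 [203 133 225 169] [92 51 49] ztop 0.061 mec [0.3475 0.081  0.0288] fit [0.3495 0.0798]
sl 0.8 [145 169 177 200] [64 85 62] ztop 0.06 mec [ 0.3372 -0.0857  0.0294] fit [ 0.3389 -0.0868]
sl 0.76 [172 216 204 247] [130 115  66] ztop 0.061 mec [ 0.4903 -0.1191  0.0286] fit [ 0.4915 -0.1193]
sl 0.74 [250 228 275 263] [59 57 56] ztop 0.075 mec [ 0.6281 -0.0263  0.0289] fit [ 0.6291 -0.0273]
sl 0.6 [254 145 275 177] [50 48 46] ztop 0.06 mec [0.4594 0.1512 0.0283] fit [0.461  0.1492]
sl 0.56 [275 193 300 231] [48 46 46] ztop 0.111 mec [0.6247 0.0516 0.0278] fit [0.6249 0.0513]
```

S2 rests at the shoulder, so it is standard. S3 is next.

Call:
play_rows(
  targets=[
    {"grip": 0, "linear": [-0.1, 4, 0], "delta_rot": [0, 0, 0]},
    {"grip": 0, "linear": [-0.1, 6.4, -3], "delta_rot": [0, 0, 0]},
    {"grip": 0, "linear": [-0.1, 6.4, -8], "delta_rot": [0, 0, 0]},
    {"grip": 0, "linear": [-0.1, 6.4, -13], "delta_rot": [0, 0, 0]},
    {"grip": 0, "linear": [-0.1, 6.4, -17.7], "delta_rot": [0, 0, 0]},
    {"grip": 0, "linear": [-0.1, 6.4, -17.7], "delta_rot": [0, 0, 0]},
    {"grip": 0, "linear": [-0.1, 6.4, -17.7], "delta_rot": [0, 0, 0]},
    {"grip": 0, "linear": [-0.1, 6.4, -17.7], "delta_rot": [0, 0, 0]},
  ],
)

```text
time: 36.5
ee_pos: [0.4597, 0.1521, 0.0199]
tcp_rot: [179.9, -0.1, 95.1]
wrist_force: [0.8, -0.5, 0.4]
opening: 0.0851
grasp_force: 0.0
```

Call:
play_rows(
  targets=[
    {"grip": 130, "linear": [0, 0, 0], "delta_rot": [0, 0, 0]},
    {"grip": 130, "linear": [0, 0, 0], "delta_rot": [0, 0, 0]},
    {"grip": 130, "linear": [0, 0, 0], "delta_rot": [0, 0, 0]},
    {"grip": 130, "linear": [0, 0, 0], "delta_rot": [0, 0, 0]},
    {"grip": 130, "linear": [0, 0, 0], "delta_rot": [0, 0, 0]},
    {"grip": 130, "linear": [0, 0, 0], "delta_rot": [0, 0, 0]},
  ],
)

```text
time: 37.1
ee_pos: [0.4592, 0.1521, 0.0198]
tcp_rot: [179.8, -0.1, 95.1]
wrist_force: [-2.0, -2.0, 12.3]
opening: 0.0575
grasp_force: 50.4
```

Call:
play_rows(
  targets=[
    {"grip": 130, "linear": [0, 0, 5], "delta_rot": [0, 0, 0]},
    {"grip": 130, "linear": [0, 0, 10], "delta_rot": [0, 0, 0]},
    {"grip": 130, "linear": [0, 0, 15], "delta_rot": [0, 0, 0]},
    {"grip": 130, "linear": [5, -0.5, 15], "delta_rot": [0, 0, 0]},
    {"grip": 130, "linear": [10, -1.1, 15], "delta_rot": [0, 0, 0]},
    {"grip": 130, "linear": [15.5, -1.1, 15], "delta_rot": [0, 0, 0]},
    {"grip": 130, "linear": [15.5, -1.1, 15], "delta_rot": [0, 0, 0]},
    {"grip": 130, "linear": [15.5, -1.1, 11], "delta_rot": [0, 0, 0]},
    {"grip": 130, "linear": [15.5, -1.1, 8.3], "delta_rot": [0, 0, 0]},
    {"grip": 130, "linear": [15.5, -1.1, 8.3], "delta_rot": [0, 0, 0]},
  ],
)

```text
time: 38.1
ee_pos: [0.6107, 0.1403, 0.0963]
tcp_rot: [-179.6, 0.0, 95.2]
wrist_force: [-0.1, -0.4, -1.5]
opening: 0.0577
grasp_force: 54.2
```

```bash
python3 - <<'E'
from h import *
held()
E
```

```text
[0.6117 0.1405 0.0993] [-1.7977e+02  1.0000e-02  9.5160e+01] 0.05718253095133509 54.202319607138634
-0.02 241 [-0.0282 -0.019  -0.0217] [ 0.0219  0.0295 -0.016 ]
-0.01 458 [-0.029  -0.0191 -0.014 ] [ 0.0229  0.0296 -0.006 ]
0.0 561 [-0.029  -0.0194 -0.004 ] [0.0233 0.0297 0.004 ]
0.01 695 [-0.0288 -0.0189  0.006 ] [0.0232 0.0296 0.014 ]
0.02 848 [-0.0287 -0.0192  0.016 ] [0.0237 0.0297 0.024 ]
```

Call:
play_rows(
  targets=[
    {"grip": 130, "linear": [0.1, 0.05, -0.5], "delta_rot": [0, 0, 0]},
    {"grip": 130, "linear": [0.1, 0.05, -1.2], "delta_rot": [0, 0, 0]},
    {"grip": 130, "linear": [0.1, 0.05, -1.9], "delta_rot": [0, 0, 0]},
    {"grip": 130, "linear": [0.1, 0.05, -2.5], "delta_rot": [0, 0, 0]},
    {"grip": 130, "linear": [0.1, 0.05, -2.5], "delta_rot": [0, 0, 0]},
    {"grip": 0, "linear": [0.1, 0.05, -2.5], "delta_rot": [0, 0, 0]},
    {"grip": 0, "linear": [0.1, 0.05, -2.5], "delta_rot": [0, 0, 0]},
    {"grip": 0, "linear": [0.1, 0.05, -2.5], "delta_rot": [0, 0, 0]},
    {"grip": 0, "linear": [0.1, 0.05, -2.5], "delta_rot": [0, 0, 0]},
    {"grip": 0, "linear": [0.1, 0.05, -2.5], "delta_rot": [0, 0, 0]},
  ],
)

```text
time: 39.15
ee_pos: [0.6139, 0.1413, 0.0752]
tcp_rot: [-180.0, -0.0, 95.2]
wrist_force: [-0.1, 0.6, -0.4]
opening: 0.0858
grasp_force: 0.0
```

Call:
play_rows(
  targets=[
    {"grip": 0, "linear": [0, 0, 5], "delta_rot": [0, 0, 0]},
    {"grip": 0, "linear": [0, 0, 10], "delta_rot": [0, 0, 0]},
    {"grip": 0, "linear": [-2, -4, 12], "delta_rot": [0, 0, 0]},
    {"grip": 0, "linear": [-4, -8, 15], "delta_rot": [0, 0, 0]},
    {"grip": 0, "linear": [-4, -12, 17], "delta_rot": [0, 0, 0]},
    {"grip": 0, "linear": [-4, -14, 17], "delta_rot": [0, 0, 0]},
    {"grip": 0, "linear": [-4, -14, 17], "delta_rot": [0, 0, 0]},
    {"grip": 0, "linear": [-4, -14, 17], "delta_rot": [0, 0, 0]},
  ],
)

```text
time: 39.95
ee_pos: [0.5738, 0.0012, 0.2448]
tcp_rot: [-179.9, -0.0, 95.1]
wrist_force: [0.8, -0.0, 0.4]
opening: 0.0853
grasp_force: 0.0
```

```bash
python3 - <<'E'
from h import *
o=bot.get_obs();print(o["tcp_rot"],o["ee_pos"])
p=bot.camera("wrist");rep(p,0)
p=bot.camera("scene");rep(p,0)
E
```

```text
[-1.79925881e+02 -2.52083326e-02  9.51026180e+01] [0.57380562 0.00116629 0.24483972]
sl 0.96 [279  12 336  78] [63 57 58] ztop 0.112 mec [0.6127 0.1419 0.0289] fit [0.6123 0.1412]
sl 0.84 [ 49  57 124 111] [134  46  44] ztop 0.061 mec [0.3469 0.0826 0.0294] fit [0.3487 0.0823]
sl 0.84 [170 212 217 260] [170 144  26] ztop 0.061 mec [ 0.4886 -0.1184  0.029 ] fit [ 0.4902 -0.1161]
sl 0.82 [ 61 183 122 232] [50 86 50] ztop 0.06 mec [ 0.3358 -0.0856  0.0291] fit [ 0.3376 -0.084 ]
sl 0.79 [275 105 333 160] [55 50 52] ztop 0.112 mec [0.6231 0.0543 0.0291] fit [0.6221 0.0547]
sl 0.68 [272 164 318 213] [50 46 47] ztop 0.076 mec [ 0.627  -0.0257  0.029 ] fit [ 0.6265 -0.0248]
sl 0.96 [205 136 226 170] [108  57  55] ztop 0.06 mec [0.3469 0.0819 0.0299] fit [0.3496 0.0804]
sl 0.88 [297 169 322 207] [53 51 50] ztop 0.111 mec [0.6125 0.141  0.0299] fit [0.6145 0.1401]
sl 0.81 [173 216 205 250] [135 120  69] ztop 0.061 mec [ 0.4894 -0.1192  0.029 ] fit [ 0.4912 -0.1199]
sl 0.78 [274 194 302 229] [55 52 51] ztop 0.111 mec [0.6242 0.0538 0.029 ] fit [0.6252 0.053 ]
sl 0.69 [250 226 275 264] [51 48 48] ztop 0.075 mec [ 0.6278 -0.0266  0.0292] fit [ 0.629  -0.0271]
sl 0.65 [146 173 177 199] [62 85 61] ztop 0.06 mec [ 0.3364 -0.0858  0.0294] fit [ 0.339  -0.0883]
sl 0.56 [207 188 334 309] [130 127 128] ztop 0.072 mec [ 0.627  -0.0266  0.1001] fit [ 0.6302 -0.0907]
sl 0.52 [355 185 391 227] [122 118 119] ztop 0.1 mec [0.7346 0.2224 0.0267] fit [0.7346 0.2225]
```

All three are on the gauge: S1 down on the board (oversize), S2 and S3 at the shoulder (standard). Next I'll look at the case from above.

Call:
play_rows(
  targets=[
    {"grip": 0, "linear": [-1, 5, 5], "delta_rot": [0, 0, 0]},
    {"grip": 0, "linear": [-2, 10, 8], "delta_rot": [0, 0, 0]},
    {"grip": 0, "linear": [-3, 15, 8], "delta_rot": [0, 0, 0]},
    {"grip": 0, "linear": [-4, 19, 8], "delta_rot": [0, 0, 0]},
    {"grip": 0, "linear": [-4, 19, 8], "delta_rot": [0, 0, 0]},
    {"grip": 0, "linear": [-4, 19, 8], "delta_rot": [0, 0, 0]},
  ],
)

```text
time: 40.75
ee_pos: [0.5329, 0.1946, 0.3249]
tcp_rot: [-179.9, -0.0, 95.4]
wrist_force: [0.0, -0.5, 0.3]
opening: 0.0856
grasp_force: 0.0
```

```bash
python3 - <<'E'
from h import *
o=bot.get_obs();print(o["tcp_rot"],o["ee_pos"])
p=bot.camera("wrist");save(p,"w6.png");P=pts(p)
np.save("P.npy",P)
R=(abs(P[...,0]-.535)<.2)&(P[...,1]>.2)&(P[...,1]<.42)
fl=R&(abs(P[...,2]-.006)<.003); 
rim=R&(abs(P[...,2]-.072)<.003)
rib=R&(abs(P[...,2]-.018)<.003)
for n,m in(("floor",fl),("rim",rim)):
    print(n,m.sum(),cv2.minAreaRect(P[m][:,:2].astype(np.float32)*1000))
for x in (.42,.46,.5,.54,.58,.62,.65):
    s=P[fl&(abs(P[...,0]-x)<.004)][:,1]; t=P[rim&(abs(P[...,0]-x)<.004)][:,1]
    print(x,s.min().round(4) if len(s) else 0,s.max().round(4) if len(s) else 0,len(s),"rim",np.unique(t.round(3)))
for y in (.26,.28,.3,.32):
    t=P[rib&(abs(P[...,1]-y)<.004)][:,0];print("rib",y,np.unique(t.round(3)))
    t=P[R&(P[...,2]>.06)&(abs(P[...,1]-y)<.004)][:,0];print("wall x",y,np.unique(t.round(3)))
q=P[R&(P[...,2]>.085)&(P[...,2]<.25)]
A=np.c_[q[:,0],q[:,2],np.ones(len(q))];c=np.linalg.lstsq(A,q[:,1],rcond=None)[0];print("lid y=",c,len(q),q.min(0),q.max(0))
for t in("case_in","lid_hinge","lid_tab"): print(t,[(round(d["conf"],2),ray(p,d["pixel"],{"case_in":.006,"lid_hinge":.0725,"lid_tab":.2}[t]).round(4)) for d in bot.pinpoint(p,t)[:2]])
E
```

```text
[-1.79917542e+02 -3.02949925e-02  9.54444136e+01] [0.53291709 0.19461519 0.32486694]
floor 10597 ((533.9977416992188, 274.96197509765625), (387.9898681640625, 148.78770446777344), 0.09573563933372498)
rim 2544 ((556.8748168945312, 292.3690185546875), (150.98886108398438, 357.468994140625), 84.20032501220703)
0.42 0.24 0.3402 300 rim [0.234 0.235 0.236 0.237 0.238 0.239 0.24  0.34  0.341 0.342 0.343 0.344
 0.345 0.346 0.347]
0.46 0.2421 0.3421 310 rim [0.236 0.237 0.238 0.239 0.24  0.241 0.341 0.342 0.343 0.344 0.345 0.346
 0.347 0.348 0.349]
0.5 0.2429 0.3431 306 rim [0.237 0.238 0.239 0.24  0.241 0.242 0.243 0.343 0.344 0.345 0.346 0.347
 0.348 0.349 0.35 ]
0.54 0.2447 0.3448 305 rim [0.239 0.24  0.241 0.242 0.243 0.244 0.345 0.346 0.347 0.348 0.349 0.35
 0.351]
0.58 0.247 0.3458 216 rim [0.24  0.241 0.242 0.243 0.244 0.245 0.246 0.346 0.347 0.348 0.349 0.35
 0.351 0.352 0.353]
0.62 0.2472 0.3478 303 rim [0.242 0.243 0.244 0.245 0.246 0.247 0.347 0.348 0.349 0.35  0.351 0.352
 0.353 0.354]
0.65 0.2483 0.3479 295 rim [0.244 0.245 0.246 0.247 0.248 0.249 0.349 0.35  0.351 0.352 0.353 
[... 291 characters left out ...]

wall x 0.28 [0.385 0.386 0.387 0.388 0.389 0.39  0.675 0.676 0.677 0.678 0.679 0.68
 0.681]
rib 0.3 [0.388 0.389 0.487 0.488 0.489 0.49  0.573 0.574 0.575 0.576 0.577 0.675]
wall x 0.3 [0.384 0.385 0.386 0.387 0.388 0.389 0.39  0.674 0.675 0.676 0.677 0.678
 0.679 0.68 ]
rib 0.32 [0.387 0.388 0.389 0.487 0.489 0.49  0.572 0.573 0.574 0.575 0.576 0.674]
wall x 0.32 [0.382 0.383 0.384 0.385 0.386 0.387 0.388 0.389 0.673 0.674 0.675 0.676
 0.677 0.678 0.679 0.68 ]
lid y= [-0.11997357  0.57813386  0.34096983] 12078 [0.38087173 0.20015486 0.08500488] [0.73496844 0.38275156 0.18738911]
case_in [(0.74, array([0.5325, 0.2948, 0.006 ]))]
lid_hinge [(0.95, array([0.5279, 0.3531, 0.0725]))]
lid_tab []
```

View pics/w6.png

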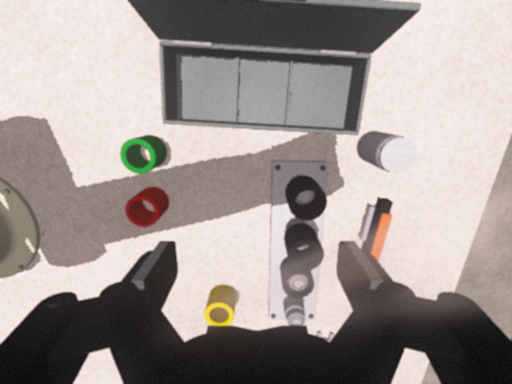

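The case shows clearly: compartments at (210,90), (265,92) and (320,93), the raised lid above. I'll pick the standard sleeve off pin 4 (pic (305,197)).

Call:
play_rows(
  targets=[
    {"grip": 0, "linear": [4, -2.5, -3], "delta_rot": [0, 0, -0.004]},
    {"grip": 0, "linear": [8, -5.3, -7], "delta_rot": [0, 0, -0.004]},
    {"grip": 0, "linear": [8, -5.3, -12], "delta_rot": [0, 0, -0.004]},
    {"grip": 0, "linear": [8, -5.3, -17], "delta_rot": [0, 0, -0.004]},
    {"grip": 0, "linear": [8, -5.3, -18], "delta_rot": [0, 0, -0.004]},
    {"grip": 0, "linear": [8, -5.3, -18], "delta_rot": [0, 0, -0.004]},
    {"grip": 0, "linear": [8, -5.3, -22], "delta_rot": [0, 0, -0.004]},
    {"grip": 0, "linear": [8, -5.3, -25.5], "delta_rot": [0, 0, -0.004]},
    {"grip": 0, "linear": [8, -5.3, -25.5], "delta_rot": [0, 0, -0.004]},
    {"grip": 0, "linear": [8, -5.3, -25.5], "delta_rot": [0, 0, -0.004]},
  ],
)

```text
time: 41.95
ee_pos: [0.6144, 0.1379, 0.0723]
tcp_rot: [180.0, -0.0, 94.9]
wrist_force: [0.0, 0.1, 1.0]
opening: 0.0854
grasp_force: 0.0
```

Call:
play_rows(
  targets=[
    {"grip": 130, "linear": [0, 0, 0], "delta_rot": [0, 0, 0]},
    {"grip": 130, "linear": [0, 0, 0], "delta_rot": [0, 0, 0]},
    {"grip": 130, "linear": [0, 0, 0], "delta_rot": [0, 0, 0]},
    {"grip": 130, "linear": [0, 0, 0], "delta_rot": [0, 0, 0]},
    {"grip": 130, "linear": [0, 0, 0], "delta_rot": [0, 0, 0]},
    {"grip": 130, "linear": [0, 0, 0], "delta_rot": [0, 0, 0]},
  ],
)

```text
time: 42.55
ee_pos: [0.6153, 0.1385, 0.0736]
tcp_rot: [179.8, -0.0, 94.9]
wrist_force: [-1.2, -1.3, 9.8]
opening: 0.0566
grasp_force: 50.9
```

Call:
play_rows(
  targets=[
    {"grip": 130, "linear": [0, 0, 5], "delta_rot": [0, 0, 0]},
    {"grip": 130, "linear": [0, 0, 10], "delta_rot": [0, 0, 0]},
    {"grip": 130, "linear": [0, 0, 11], "delta_rot": [0, 0, 0]},
    {"grip": 130, "linear": [-2.7, 4, 11], "delta_rot": [0, 0, -0.05]},
    {"grip": 130, "linear": [-5, 8, 11], "delta_rot": [0, 0, -0.05]},
    {"grip": 130, "linear": [-7.5, 11.5, 11], "delta_rot": [0, 0, -0.05]},
    {"grip": 130, "linear": [-8.2, 14.5, 11], "delta_rot": [0, 0, -0.05]},
    {"grip": 130, "linear": [-8.2, 14.5, 9], "delta_rot": [0, 0, -0.05]},
    {"grip": 130, "linear": [-8.2, 14.5, 7], "delta_rot": [0, 0, -0.05]},
    {"grip": 130, "linear": [-8.2, 14.5, 7], "delta_rot": [0, 0, -0.05]},
  ],
)

```text
time: 43.55
ee_pos: [0.5307, 0.2831, 0.1378]
tcp_rot: [-179.8, 0.1, 92.1]
wrist_force: [-0.7, -0.3, -0.7]
opening: 0.0564
grasp_force: 56.8
```

```bash
python3 - <<'E'
from h import *
held()
E
```

```text
[0.5313 0.2831 0.1396] [-1.7985e+02  4.0000e-02  9.2080e+01] 0.0566552060737087 56.86134177376516
-0.02 308 [-0.0287 -0.0165 -0.0239] [ 0.0233  0.0321 -0.016 ]
-0.01 449 [-0.0279 -0.0163 -0.014 ] [ 0.0237  0.0324 -0.006 ]
0.0 526 [-0.0279 -0.0161 -0.004 ] [0.0243 0.0326 0.004 ]
0.01 628 [-0.0284 -0.0159  0.006 ] [0.0246 0.0327 0.014 ]
0.02 759 [-0.028  -0.0157  0.016 ] [0.0247 0.0331 0.024 ]
```

Call:
play_rows(
  targets=[
    {"grip": 130, "linear": [0.1, 0, -3], "delta_rot": [0, 0, 0]},
    {"grip": 130, "linear": [0.1, 0, -6], "delta_rot": [0, 0, 0]},
    {"grip": 130, "linear": [0.1, 0, -9], "delta_rot": [0, 0, 0]},
    {"grip": 130, "linear": [0.1, 0, -10.4], "delta_rot": [0, 0, 0]},
    {"grip": 130, "linear": [0.1, 0, -10.7], "delta_rot": [0, 0, 0]},
    {"grip": 130, "linear": [0.1, 0, -10.9], "delta_rot": [0, 0, 0]},
    {"grip": 130, "linear": [0.1, 0, -10.9], "delta_rot": [0, 0, 0]},
    {"grip": 130, "linear": [0.1, 0, -10.9], "delta_rot": [0, 0, 0]},
  ],
)

```text
time: 44.4
ee_pos: [0.5336, 0.2836, 0.0326]
tcp_rot: [180.0, -0.1, 92.1]
wrist_force: [0.7, -0.9, -1.3]
opening: 0.0564
grasp_force: 56.9
```

Call:
play_rows(
  targets=[
    {"grip": 130, "linear": [0, 0, -0.2], "delta_rot": [0, 0, 0]},
    {"grip": 130, "linear": [0, 0, -0.3], "delta_rot": [0, 0, 0]},
    {"grip": 130, "linear": [0, 0, -0.4], "delta_rot": [0, 0, 0]},
    {"grip": 130, "linear": [0, 0, -0.4], "delta_rot": [0, 0, 0]},
  ],
)

```text
time: 44.8
ee_pos: [0.5333, 0.2832, 0.0292]
tcp_rot: [179.9, -0.0, 92.1]
wrist_force: [-3.4, -3.3, 11.8]
opening: 0.0561
grasp_force: 58.8
```

Contact. I'll release with a partial opening and lift.

Call:
play_rows(
  targets=[
    {"grip": 50, "linear": [0, 0, 0], "delta_rot": [0, 0, 0]},
    {"grip": 50, "linear": [0, 0, 0], "delta_rot": [0, 0, 0]},
    {"grip": 50, "linear": [0, 0, 0], "delta_rot": [0, 0, 0]},
    {"grip": 50, "linear": [0, 0, 0], "delta_rot": [0, 0, 0]},
    {"grip": 50, "linear": [0, 0, 1], "delta_rot": [0, 0, 0]},
    {"grip": 50, "linear": [0, 0, 5], "delta_rot": [0, 0, 0]},
    {"grip": 50, "linear": [0, 0, 10], "delta_rot": [0, 0, 0]},
    {"grip": 50, "linear": [0, 0, 15], "delta_rot": [0, 0, 0]},
    {"grip": 0, "linear": [0, -4, 18], "delta_rot": [0, 0, 0]},
    {"grip": 0, "linear": [0, -8, 18], "delta_rot": [0, 0, 0]},
  ],
)

```text
time: 45.8
ee_pos: [0.5341, 0.2036, 0.2129]
tcp_rot: [179.6, -0.2, 92.2]
wrist_force: [0.8, 0.2, -0.6]
opening: 0.0855
grasp_force: 0.0
```

Call:
play_rows(
  targets=[
    {"grip": 0, "linear": [2, -5, 0], "delta_rot": [0, 0, 0.05]},
    {"grip": 0, "linear": [4, -10, 0], "delta_rot": [0, 0, 0.05]},
    {"grip": 0, "linear": [6, -15, 0], "delta_rot": [0, 0, 0.05]},
    {"grip": 0, "linear": [9, -16, 0], "delta_rot": [0, 0, 0.05]},
    {"grip": 0, "linear": [9, -16, 0], "delta_rot": [0, 0, 0.05]},
    {"grip": 0, "linear": [9, -16, 0], "delta_rot": [0, 0, 0.05]},
  ],
)

```text
time: 46.4
ee_pos: [0.623, 0.0426, 0.2068]
tcp_rot: [-179.9, -0.0, 94.8]
wrist_force: [-0.1, 0.2, -0.5]
opening: 0.0852
grasp_force: 0.0
```

```bash
python3 - <<'E'
from h import *
o=bot.get_obs();print(o["tcp_rot"],o["ee_pos"])
for n in("wrist","side"):
    p=bot.camera(n);print(n);rep(p,0)
E
```

```text
[-1.79881742e+02 -1.98050989e-02  9.48437887e+01] [0.62304447 0.04255074 0.20678515]
wrist
sl 0.87 [ 0  0 61 65] [31 76 36] ztop 0.061 mec [0.3517 0.1741 0.0271] fit [0.3428 0.1765]
sl 0.83 [230 137 286 204] [39 36 37] ztop 0.112 mec [0.6232 0.0549 0.0288] fit [0.6229 0.0557]
sl 0.82 [  7 213  77 269] [34 78 38] ztop 0.06 mec [ 0.3356 -0.0856  0.0299] fit [ 0.3387 -0.0829]
sl 0.76 [  0  90  74 149] [103  27  25] ztop 0.06 mec [0.3474 0.0825 0.029 ] fit [0.3498 0.0829]
sl 0.69 [232 200 279 250] [49 45 46] ztop 0.075 mec [ 0.6271 -0.0252  0.029 ] fit [ 0.6271 -0.0238]
side
sl 0.95 [282 196 311 233] [23 21 20] ztop 0.076 mec [ 0.6272 -0.0271  0.0289] fit [ 0.6255 -0.0307]
sl 0.95 [156 249 192 293] [28 81 33] ztop 0.061 mec [ 0.336  -0.086   0.0302] fit [ 0.3354 -0.089 ]
sl 0.81 [142 176 167 208] [28 85 32] ztop 0.062 mec [0.3422 0.1744 0.0287] fit [0.3419 0.1708]
sl 0.66 [264 163 294 201] [20 19 18] ztop 0.112 mec [0.6234 0.0532 0.0296] fit [0.6214 0.0498]
sl 0.65 [149 198 177 238] [115  24  21] ztop 0.061 mec [0.346  0.0816 0.0303] fit [0.3464 0.0779]
sl 0.6 [237 240 267 278] [160 126  18] ztop 0.061 mec [ 0.4877 -0.1196  0.0294] fit [ 0.4871 -0.1219]
sl 0.53 [207 141 225 154] [19 19 18] ztop 0.068 mec [0.5321 0.2853 0.0288] fit [0.5301 0.2817]
```

Call:
play_rows(
  targets=[
    {"grip": 0, "linear": [0, 1.3, 0], "delta_rot": [0, 0, 0.004]},
    {"grip": 0, "linear": [0, 1.3, -4], "delta_rot": [0, 0, 0.004]},
    {"grip": 0, "linear": [0, 1.3, -8], "delta_rot": [0, 0, 0.004]},
    {"grip": 0, "linear": [0, 1.3, -13.7], "delta_rot": [0, 0, 0.004]},
    {"grip": 0, "linear": [0, 1.3, -13.7], "delta_rot": [0, 0, 0.004]},
    {"grip": 0, "linear": [0, 1.3, -13.7], "delta_rot": [0, 0, 0.004]},
  ],
)

```text
time: 47.2
ee_pos: [0.6219, 0.0571, 0.0699]
tcp_rot: [-179.8, -0.0, 95.2]
wrist_force: [-0.3, 0.3, 0.2]
opening: 0.0858
grasp_force: 0.0
```

Call:
play_rows(
  targets=[
    {"grip": 130, "linear": [0, 0, 0], "delta_rot": [0, 0, 0]},
    {"grip": 130, "linear": [0, 0, 0], "delta_rot": [0, 0, 0]},
    {"grip": 130, "linear": [0, 0, 0], "delta_rot": [0, 0, 0]},
    {"grip": 130, "linear": [0, 0, 0], "delta_rot": [0, 0, 0]},
    {"grip": 130, "linear": [0, 0, 0], "delta_rot": [0, 0, 0]},
    {"grip": 130, "linear": [0, 0, 0], "delta_rot": [0, 0, 0]},
  ],
)

```text
time: 47.8
ee_pos: [0.6243, 0.0567, 0.0738]
tcp_rot: [179.8, -0.0, 95.2]
wrist_force: [-2.4, 2.0, 9.1]
opening: 0.0558
grasp_force: 51.2
```

Call:
play_rows(
  targets=[
    {"grip": 130, "linear": [0, 0, 5], "delta_rot": [0, 0, 0]},
    {"grip": 130, "linear": [0, 0, 10], "delta_rot": [0, 0, 0]},
    {"grip": 130, "linear": [-2, 1, 12], "delta_rot": [0, 0, 0]},
    {"grip": 130, "linear": [-6, 3, 12], "delta_rot": [0, 0, -0.054]},
    {"grip": 130, "linear": [-10, 6, 12], "delta_rot": [0, 0, -0.054]},
    {"grip": 130, "linear": [-14, 9, 12], "delta_rot": [0, 0, -0.054]},
    {"grip": 130, "linear": [-17, 13, 12], "delta_rot": [0, 0, -0.054]},
    {"grip": 130, "linear": [-17.9, 17.5, 12], "delta_rot": [0, 0, -0.054]},
    {"grip": 130, "linear": [-17.9, 22.7, 12], "delta_rot": [0, 0, -0.054]},
    {"grip": 130, "linear": [-17.9, 22.7, 9], "delta_rot": [0, 0, -0.054]},
  ],
)

```text
time: 48.8
ee_pos: [0.4451, 0.2891, 0.1648]
tcp_rot: [179.6, -0.4, 92.3]
wrist_force: [-0.5, -1.1, -1.4]
opening: 0.0559
grasp_force: 57.1
```

```bash
python3 - <<'E'
from h import *
held()
E
```

```text
[0.4432 0.2859 0.1574] [-1.7991e+02 -1.0000e-02  9.2280e+01] 0.05555310769031421 57.04967917408794
-0.01 366 [-0.0275 -0.0156 -0.014 ] [ 0.0245  0.0327 -0.006 ]
0.0 520 [-0.0276 -0.0161 -0.004 ] [0.0244 0.0326 0.004 ]
0.01 633 [-0.0274 -0.0168  0.006 ] [0.025  0.0321 0.014 ]
0.02 765 [-0.0268 -0.0173  0.016 ] [0.0255 0.0318 0.024 ]
```

Call:
play_rows(
  targets=[
    {"grip": 130, "linear": [0.15, -0.4, -2], "delta_rot": [0, 0, 0]},
    {"grip": 130, "linear": [0.15, -0.4, -5], "delta_rot": [0, 0, 0]},
    {"grip": 130, "linear": [0.15, -0.4, -8], "delta_rot": [0, 0, 0]},
    {"grip": 130, "linear": [0.15, -0.4, -11], "delta_rot": [0, 0, 0]},
    {"grip": 130, "linear": [0.15, -0.4, -12], "delta_rot": [0, 0, 0]},
    {"grip": 130, "linear": [0.15, -0.4, -12.2], "delta_rot": [0, 0, 0]},
    {"grip": 130, "linear": [0.15, -0.4, -12.2], "delta_rot": [0, 0, 0]},
    {"grip": 130, "linear": [0.15, -0.4, -12.2], "delta_rot": [0, 0, 0]},
  ],
)

```text
time: 49.65
ee_pos: [0.4463, 0.2796, 0.04]
tcp_rot: [179.9, -0.1, 92.1]
wrist_force: [0.2, 0.1, -1.2]
opening: 0.0558
grasp_force: 57.1
```

Call:
play_rows(
  targets=[
    {"grip": 130, "linear": [0, 0, -0.2], "delta_rot": [0, 0, 0]},
    {"grip": 130, "linear": [0, 0, -0.4], "delta_rot": [0, 0, 0]},
    {"grip": 130, "linear": [0, 0, -0.4], "delta_rot": [0, 0, 0]},
  ],
)

```text
time: 49.95
ee_pos: [0.4453, 0.2792, 0.034]
tcp_rot: [-179.9, -0.0, 92.1]
wrist_force: [0.9, -0.3, -1.2]
opening: 0.056
grasp_force: 57.1
```

Call:
play_rows(
  targets=[
    {"grip": 130, "linear": [0, 0.2, -0.3], "delta_rot": [0, 0, 0]},
    {"grip": 130, "linear": [0, 0.2, -0.5], "delta_rot": [0, 0, 0]},
    {"grip": 130, "linear": [0, 0.2, -0.5], "delta_rot": [0, 0, 0]},
    {"grip": 130, "linear": [0, 0.2, -0.6], "delta_rot": [0, 0, 0]},
    {"grip": 130, "linear": [0, 0.2, -0.6], "delta_rot": [0, 0, 0]},
  ],
)

```text
time: 50.45
ee_pos: [0.4455, 0.2827, 0.0301]
tcp_rot: [180.0, -0.2, 92.1]
wrist_force: [-6.7, 2.0, 13.4]
opening: 0.0559
grasp_force: 59.2
```

Call:
play_rows(
  targets=[
    {"grip": 50, "linear": [0, 0, 0], "delta_rot": [0, 0, 0]},
    {"grip": 50, "linear": [0, 0, 0], "delta_rot": [0, 0, 0]},
    {"grip": 50, "linear": [0, 0, 0], "delta_rot": [0, 0, 0]},
    {"grip": 50, "linear": [0, 0, 0], "delta_rot": [0, 0, 0]},
    {"grip": 50, "linear": [0, 0, 1], "delta_rot": [0, 0, 0]},
    {"grip": 50, "linear": [0, 0, 5], "delta_rot": [0, 0, 0]},
    {"grip": 50, "linear": [0, 0, 10], "delta_rot": [0, 0, 0]},
    {"grip": 50, "linear": [0, 0, 15], "delta_rot": [0, 0, 0]},
    {"grip": 0, "linear": [2, -4, 19], "delta_rot": [0, 0, 0]},
    {"grip": 0, "linear": [4, -8, 19], "delta_rot": [0, 0, 0]},
  ],
)

```text
time: 51.45
ee_pos: [0.4852, 0.2044, 0.2233]
tcp_rot: [179.7, -0.2, 92.3]
wrist_force: [1.4, -0.7, -1.0]
opening: 0.0853
grasp_force: 0.0
```

```bash
python3 - <<'E'
from h import *
o=bot.get_obs();print(o["tcp_rot"],o["ee_pos"])
for n in("wrist","side"):
    p=bot.camera(n);print(n);rep(p,0)
    P=pts(p);R=(abs(P[...,0]-.54)<.14)&(P[...,1]>.34)&(P[...,1]<.41)&(P[...,2]>.085)&(P[...,2]<.23)
    q=P[R]
    if len(q)>100:
        A=np.c_[q[:,0]-.5325,q[:,2]-.0725,np.ones(len(q))];print("lid",np.linalg.lstsq(A,q[:,1],rcond=None)[0],len(q),q.max(0))
    print([(d["conf"],ray(p,d["pixel"],.2)) for d in bot.pinpoint(p,"lid_tab")[:1]])
E
```

```text
[ 1.79677457e+02 -1.69278437e-01  9.22682910e+01] [0.48524784 0.20440403 0.22329006]
wrist
sl 0.98 [319 293 352 339] [88 77 78] ztop 0.075 mec [ 0.6144 -0.0161  0.0241] fit [ 0.6285 -0.022 ]
sl 0.8 [131 216 182 260] [108  36  34] ztop 0.061 mec [0.3439 0.0889 0.0269] fit [0.3507 0.0818]
sl 0.73 [119 159 179 210] [ 62 113  61] ztop 0.061 mec [0.3429 0.1775 0.0289] fit [0.344  0.1785]
sl 0.64 [271  78 324 129] [47 47 48] ztop 0.067 mec [0.5316 0.2862 0.0282] fit [0.5313 0.2862]
sl 0.59 [197  78 250 130] [54 52 53] ztop 0.067 mec [0.4433 0.2825 0.0289] fit [0.4436 0.2825]
lid [0.03669441 0.182672   0.35049518] 10516 [0.67869754 0.36914122 0.14417341]
[]
side
sl 0.85 [157 248 192 290] [30 77 34] ztop 0.061 mec [ 0.3347 -0.0861  0.0298] fit [ 0.3354 -0.0888]
sl 0.82 [170 145 193 160] [18 17 17] ztop 0.068 mec [0.4452 0.281  0.031 ] fit [0.4418 0.2787]
sl 0.78 [283 195 310 231] [29 27 26] ztop 0.076 mec [ 0.6269 -0.0267  0.0303] fit [ 0.6257 -0.0291]
sl 0.74 [235 241 268 274] [150 116  16] ztop 0.061 mec [ 0.4876 -0.1197  0.0292] fit [ 0.4867 -0.1221]
sl 0.63 [207 139 226 158] [20 19 18] ztop 0.068 mec [0.532  0.2868 0.0323] fit [0.5305 0.2809]
sl 0.63 [143 178 169 209] [30 75 32] ztop 0.062 mec [0.34   0.1566 0.0491] fit [0.3428 0.1714]
sl 0.61 [149 197 178 238] [91 12 10] ztop 0.061 mec [0.3462 0.0804 0.029 ] fit [0.346 0.077]
lid [0.03685493 0.18184576 0.35064921] 3715 [0.67999398 0.38302538 0.20481795]
[(0.59, array([0.53236557, 0.38461025, 0.2       ]))]
```

Both standard sleeves stand on the case floor, with their tops below the rim. Now the lid: close the fingers, go over and behind it, and push.

Call:
play_rows(
  targets=[
    {"grip": 255, "linear": [2, 0, 5], "delta_rot": [0.005, 0, 0]},
    {"grip": 255, "linear": [4.5, 0, 10], "delta_rot": [0.005, 0, 0]},
    {"grip": 255, "linear": [4.5, 5, 10], "delta_rot": [0.005, 0, 0]},
    {"grip": 255, "linear": [4.5, 10, 10], "delta_rot": [0.005, 0, 0]},
    {"grip": 255, "linear": [4.5, 15, 10], "delta_rot": [0.005, 0, 0]},
    {"grip": 255, "linear": [4.5, 20, 10], "delta_rot": [0.005, 0, 0]},
    {"grip": 255, "linear": [4.5, 21.5, 10], "delta_rot": [0.005, 0, 0]},
    {"grip": 255, "linear": [4.5, 21.5, 10], "delta_rot": [0.005, 0, 0]},
    {"grip": 255, "linear": [4.5, 21.5, 10], "delta_rot": [0.005, 0, 0]},
    {"grip": 255, "linear": [4.5, 21.5, 10], "delta_rot": [0.005, 0, 0]},
  ],
)

```text
time: 52.75
ee_pos: [0.5289, 0.418, 0.3182]
tcp_rot: [-180.0, -0.3, 92.1]
wrist_force: [-0.1, -0.2, -0.3]
opening: -0.0003
grasp_force: 0.0
```

Call:
play_rows(
  targets=[
    {"grip": 255, "linear": [0, 0, -5], "delta_rot": [0, 0, 0]},
    {"grip": 255, "linear": [0, 0, -10], "delta_rot": [0, 0, 0]},
    {"grip": 255, "linear": [0, 0, -14.5], "delta_rot": [0, 0, 0]},
    {"grip": 255, "linear": [0, 0, -14.5], "delta_rot": [0, 0, 0]},
    {"grip": 255, "linear": [0, -1, -14.5], "delta_rot": [0, 0, 0]},
    {"grip": 255, "linear": [0, -2.5, -14.5], "delta_rot": [0, 0, 0]},
    {"grip": 255, "linear": [0, -4, -14.5], "delta_rot": [0, 0, 0]},
    {"grip": 255, "linear": [0, -5.5, -14.5], "delta_rot": [0, 0, 0]},
    {"grip": 255, "linear": [0, -7, -14.5], "delta_rot": [0, 0, 0]},
    {"grip": 255, "linear": [0, -7, -14.5], "delta_rot": [0, 0, 0]},
  ],
)

```text
time: 53.75
ee_pos: [0.5298, 0.3466, 0.1742]
tcp_rot: [180.0, -0.3, 92.0]
wrist_force: [-0.1, 0.2, -0.2]
opening: -0.0002
grasp_force: 0.0
```

Call:
play_rows(
  targets=[
    {"grip": 255, "linear": [0, -1.7, 0], "delta_rot": [0, 0, 0]},
    {"grip": 255, "linear": [0, -3.4, -0.2], "delta_rot": [0, 0, 0]},
    {"grip": 255, "linear": [0, -4.6, -1], "delta_rot": [0, 0, 0]},
    {"grip": 255, "linear": [0, -5.8, -1.8], "delta_rot": [0, 0, 0]},
    {"grip": 255, "linear": [0, -6.8, -2.9], "delta_rot": [0, 0, 0]},
    {"grip": 255, "linear": [0, -7.7, -4], "delta_rot": [0, 0, 0]},
    {"grip": 255, "linear": [0, -8.4, -5.2], "delta_rot": [0, 0, 0]},
    {"grip": 255, "linear": [0, -9, -6.5], "delta_rot": [0, 0, 0]},
    {"grip": 255, "linear": [0, -9.4, -7.8], "delta_rot": [0, 0, 0]},
    {"grip": 255, "linear": [0, -9.5, -8.6], "delta_rot": [0, 0, 0]},
  ],
)

```text
time: 54.75
ee_pos: [0.5288, 0.2528, 0.0855]
tcp_rot: [-179.9, -0.3, 92.0]
wrist_force: [0.0, -0.7, 0.8]
opening: -0.0004
grasp_force: 0.0
```

Call:
play_rows(
  targets=[
    {"grip": 255, "linear": [0, 0, -0.5], "delta_rot": [0, 0, 0]},
    {"grip": 255, "linear": [0, 0, -0.9], "delta_rot": [0, 0, 0]},
    {"grip": 255, "linear": [0, 0, -1], "delta_rot": [0, 0, 0]},
    {"grip": 255, "linear": [0, 0, -1], "delta_rot": [0, 0, 0]},
  ],
)

```text
time: 55.15
ee_pos: [0.5292, 0.2538, 0.0769]
tcp_rot: [-180.0, -0.3, 92.1]
wrist_force: [-0.7, -0.4, 1.1]
opening: 0.0
grasp_force: 0.0
```

```bash
cat >> h.py <<'E'
def lid():
    for n in("scene","side"):
        p=bot.camera(n);P=pts(p)
        q=P[(abs(P[...,0]-.53)<.12)&(P[...,1]>.24)&(P[...,1]<.35)&(P[...,2]>.06)&(P[...,2]<.1)]
        for y in (.245,.265,.3,.34):
            k=q[abs(q[:,1]-y)<.006];print(n,y,len(k),np.percentile(k[:,2],[10,50,90]).round(4) if len(k) else 0)
E
python3 -c "
from h import *
lid();print(bot.get_obs()['wrist_force'],bot.get_obs()['ee_pos'])"
```

```text
scene 0.245 185 [0.0624 0.0695 0.072 ]
scene 0.265 97 [0.0617 0.0646 0.0664]
scene 0.3 85 [0.0619 0.0643 0.0668]
scene 0.34 61 [0.0615 0.0664 0.0723]
side 0.245 166 [0.0617 0.069  0.073 ]
side 0.265 89 [0.0618 0.0661 0.0679]
side 0.3 91 [0.0615 0.0659 0.0682]
side 0.34 245 [0.0617 0.0683 0.0746]
[ 0.85797631 -0.03133688  0.65781437] [0.5294051  0.25375469 0.07713989]
```

```bash
python3 - <<'E'
from h import *
for n in("side","scene"):
    p=bot.camera(n)
    P=pts(p);R=(abs(P[...,0]-.54)<.14)&(P[...,1]>.25)&(P[...,1]<.47)&(P[...,2]>.085)&(P[...,2]<.23)
    if n=="side": R&=(P[...,1]>.33)
    q=P[R]; 
    for z in np.arange(.09,.22,.02):
        k=q[abs(q[:,2]-z)<.01]; print(n,z.round(2),len(k),np.percentile(k[:,1],[5,50,95]).round(3) if len(k) else 0)
    rep(p,0)
E
```

```text
side 0.09 383 [0.348 0.354 0.361]
side 0.11 451 [0.351 0.356 0.364]
side 0.13 405 [0.354 0.359 0.367]
side 0.15 419 [0.358 0.364 0.371]
side 0.17 500 [0.361 0.368 0.375]
side 0.19 186 [0.365 0.371 0.377]
side 0.21 17 [0.372 0.374 0.38 ]
sl 0.95 [144 178 167 208] [27 68 28] ztop 0.062 mec [0.3357 0.1519 0.0528] fit [0.3423 0.172 ]
sl 0.95 [237 239 266 277] [150 117  16] ztop 0.061 mec [ 0.4883 -0.1201  0.0287] fit [ 0.4873 -0.123 ]
sl 0.89 [282 198 312 234] [37 34 32] ztop 0.076 mec [ 0.6271 -0.0266  0.0292] fit [ 0.626  -0.0292]
sl 0.89 [157 250 190 291] [21 73 27] ztop 0.061 mec [ 0.3357 -0.0873  0.0285] fit [ 0.3354 -0.0902]
sl 0.78 [170 146 193 159] [23 22 21] ztop 0.068 mec [0.4403 0.2734 0.0385] fit [0.4431 0.2771]
sl 0.76 [146 199 180 237] [94 14 11] ztop 0.061 mec [0.3474 0.0815 0.0304] fit [0.3464 0.0779]
sl 0.52 [208 137 225 156] [13 12 12] ztop 0.067 mec [0.5322 0.285  0.0287] fit [0.53   0.2813]
scene 0.09 290 [0.354 0.358 0.362]
scene 0.11 478 [0.354 0.36  0.364]
scene 0.13 495 [0.358 0.364 0.368]
scene 0.15 556 [0.359 0.367 0.372]
scene 0.17 577 [0.365 0.371 0.376]
scene 0.19 350 [0.253 0.373 0.379]
scene 0.21 82 [0.251 0.373 0.38 ]
sl 0.98 [147 169 176 201] [65 84 63] ztop 0.06 mec [ 0.3369 -0.086   0.0295] fit [ 0.3386 -0.0873]
sl 0.91 [282 114 308 139] [41 39 39] ztop 0.066 mec [0.4515 0.2744 0.0391] fit [0.4459 0.2789]
sl 0.89 [206 134 226 168] [87 49 47] ztop 0.06 mec [0.3481 0.0835 0.0303] fit [0.3498 0.0802]
sl 0.73 [230 116 250 146] [57 75 55] ztop 0.06 mec [0.3433 0.1762 0.0295] fit [0.3457 0.1734]
sl 0.73 [173 214 206 249] [127 113  67] ztop 0.061 mec [ 0.4894 -0.1192  0.0291] fit [ 0.4911 -0.1197]
sl 0.68 [250 225 274 263] [62 59 59] ztop 0.075 mec [ 0.6278 -0.0256  0.0289] fit [ 0.6292 -0.027 ]
sl 0.63 [312 129 333 158] [30 29 29] ztop 0.067 mec [0.5484 0.2779 0.0435] fit [0.5323 0.2829]
sl 0.18 [205 182 335 311] [139 135 136] ztop 0.072 mec [0.6232 0.0154 0.1414] fit [ 0.6412 -0.0881]
```

Call:
play_rows(
  targets=[
    {"grip": 255, "linear": [0, 0, 5], "delta_rot": [0, 0, 0]},
    {"grip": 255, "linear": [0, 0, 10], "delta_rot": [0, 0, 0]},
    {"grip": 255, "linear": [0, 0, 15], "delta_rot": [0, 0, 0]},
    {"grip": 255, "linear": [0, 0, 20], "delta_rot": [0, 0, 0]},
    {"grip": 255, "linear": [0, 0, 24], "delta_rot": [0, 0, 0]},
    {"grip": 255, "linear": [0, 5, 24], "delta_rot": [0, 0, 0]},
    {"grip": 255, "linear": [0, 10, 24], "delta_rot": [0, 0, 0]},
    {"grip": 255, "linear": [0, 15, 24], "delta_rot": [0, 0, 0]},
    {"grip": 255, "linear": [0, 17, 24], "delta_rot": [0, 0, 0]},
    {"grip": 255, "linear": [0, 17, 24], "delta_rot": [0, 0, 0]},
  ],
)

```text
time: 56.45
ee_pos: [0.5287, 0.4267, 0.3144]
tcp_rot: [-179.8, -0.2, 92.3]
wrist_force: [0.3, -0.0, -0.5]
opening: 0.0
grasp_force: 0.0
```

Call:
play_rows(
  targets=[
    {"grip": 255, "linear": [0, 0, -4], "delta_rot": [0, 0, 0]},
    {"grip": 255, "linear": [0, 0, -8], "delta_rot": [0, 0, 0]},
    {"grip": 255, "linear": [0, 0, -12], "delta_rot": [0, 0, 0]},
    {"grip": 255, "linear": [0, 0, -15], "delta_rot": [0, 0, 0]},
    {"grip": 255, "linear": [0, 0, -15], "delta_rot": [0, 0, 0]},
    {"grip": 255, "linear": [0, 0, -15], "delta_rot": [0, 0, 0]},
  ],
)

```text
time: 57.05
ee_pos: [0.5293, 0.4228, 0.1681]
tcp_rot: [-180.0, -0.3, 92.0]
wrist_force: [0.4, 0.5, 0.2]
opening: 0.0003
grasp_force: 0.0
```

```bash
python3 - <<'E'
from h import *
o=bot.get_obs();print(o["ee_pos"],o["tcp_rot"],o["wrist_force"])
p=bot.camera("side");P=pts(p)
R=(abs(P[...,0]-.53)<.16)&(P[...,1]>.33)&(P[...,1]<.5)&(P[...,2]>.085)&(P[...,2]<.35)
q=P[R]
for z in np.arange(.09,.34,.02):
    k=q[abs(q[:,2]-z)<.01]; print(z.round(2),len(k),np.percentile(k[:,1],[5,50,95]).round(3) if len(k) else 0, (k[:,0].min().round(3),k[:,0].max().round(3)) if len(k) else 0)
E
```

```text
[0.52926802 0.42276198 0.16810557] [-179.97406583   -0.31128969   92.02777165] [0.37484759 0.47402652 0.21178441]
0.09 531 [0.348 0.354 0.361] (np.float64(0.382), np.float64(0.678))
0.11 743 [0.351 0.357 0.363] (np.float64(0.381), np.float64(0.68))
0.13 747 [0.354 0.361 0.367] (np.float64(0.381), np.float64(0.678))
0.15 776 [0.358 0.364 0.371] (np.float64(0.381), np.float64(0.68))
0.17 791 [0.362 0.368 0.374] (np.float64(0.381), np.float64(0.678))
0.19 358 [0.365 0.372 0.378] (np.float64(0.382), np.float64(0.677))
0.21 115 [0.371 0.41  0.419] (np.float64(0.495), np.float64(0.565))
0.23 76 [0.408 0.413 0.422] (np.float64(0.516), np.float64(0.544))
0.25 192 [0.407 0.411 0.431] (np.float64(0.489), np.float64(0.57))
0.27 224 [0.403 0.409 0.428] (np.float64(0.475), np.float64(0.588))
0.29 320 [0.401 0.41  0.422] (np.float64(0.468), np.float64(0.591))
0.31 238 [0.402 0.41  0.415] (np.float64(0.486), np.float64(0.571))
0.33 188 [0.383 0.39  0.414] (np.float64(0.492), np.float64(0.566))
```

Now the fingers are clearly behind the lid. I'll push slowly.

Call:
play_rows(
  targets=[
    {"grip": 255, "linear": [0, -1.5, 0], "delta_rot": [0, 0, 0]},
    {"grip": 255, "linear": [0, -2.5, 0], "delta_rot": [0, 0, 0]},
    {"grip": 255, "linear": [0, -3.5, 0], "delta_rot": [0, 0, 0]},
    {"grip": 255, "linear": [0, -4.5, 0], "delta_rot": [0, 0, 0]},
    {"grip": 255, "linear": [0, -5, 0], "delta_rot": [0, 0, 0]},
    {"grip": 255, "linear": [0, -5, 0], "delta_rot": [0, 0, 0]},
  ],
)

```text
time: 57.7
ee_pos: [0.5293, 0.3727, 0.1671]
tcp_rot: [-180.0, -0.3, 92.0]
wrist_force: [0.6, -0.0, -0.8]
opening: 0.0003
grasp_force: 0.0
```

```bash
python3 - <<'E'
from h import *
o=bot.get_obs();print(o["ee_pos"],o["tcp_rot"],o["wrist_force"])
p=bot.camera("side");P=pts(p)
R=(abs(P[...,0]-.42)<.04)&(P[...,1]>.28)&(P[...,1]<.5)&(P[...,2]>.085)&(P[...,2]<.35)
q=P[R]
for z in np.arange(.09,.24,.02):
    k=q[abs(q[:,2]-z)<.01]; print(z.round(2),len(k),np.percentile(k[:,1],[5,50,95]).round(3) if len(k) else 0)
E
```

```text
[0.52933041 0.37272517 0.16713585] [-179.96865278   -0.28975245   92.01907301] [ 0.57852663 -0.02750245 -0.79356039]
0.09 138 [0.343 0.347 0.35 ]
0.11 191 [0.344 0.347 0.351]
0.13 199 [0.344 0.347 0.351]
0.15 215 [0.344 0.348 0.352]
0.17 213 [0.344 0.348 0.352]
0.19 90 [0.345 0.349 0.354]
0.21 0 0
0.23 0 0
```

Call:
play_rows(
  targets=[
    {"grip": 255, "linear": [0, -2, 0], "delta_rot": [0, 0, 0]},
    {"grip": 255, "linear": [0, -4, 0], "delta_rot": [0, 0, 0]},
    {"grip": 255, "linear": [0, -5.7, 0], "delta_rot": [0, 0, 0]},
    {"grip": 255, "linear": [0, -6.9, -0.7], "delta_rot": [0, 0, 0]},
    {"grip": 255, "linear": [0, -8, -1.5], "delta_rot": [0, 0, 0]},
    {"grip": 255, "linear": [0, -9, -2.5], "delta_rot": [0, 0, 0]},
    {"grip": 255, "linear": [0, -9.8, -3.5], "delta_rot": [0, 0, 0]},
    {"grip": 255, "linear": [0, -10.5, -4.7], "delta_rot": [0, 0, 0]},
    {"grip": 255, "linear": [0, -11, -6], "delta_rot": [0, 0, 0]},
    {"grip": 255, "linear": [0, -11.4, -7.3], "delta_rot": [0, 0, 0]},
  ],
)

```text
time: 58.75
ee_pos: [0.5293, 0.2589, 0.0933]
tcp_rot: [-180.0, -0.3, 92.0]
wrist_force: [-0.1, 0.0, 0.6]
opening: 0.0001
grasp_force: 0.6
```

Call:
play_rows(
  targets=[
    {"grip": 255, "linear": [0, -0.2, -0.8], "delta_rot": [0, 0, 0]},
    {"grip": 255, "linear": [0, -0.2, -1.5], "delta_rot": [0, 0, 0]},
    {"grip": 255, "linear": [0, -0.2, -1.8], "delta_rot": [0, 0, 0]},
    {"grip": 255, "linear": [0, -0.2, -1.8], "delta_rot": [0, 0, 0]},
    {"grip": 255, "linear": [0, -0.2, -1.8], "delta_rot": [0, 0, 0]},
  ],
)

```text
time: 59.25
ee_pos: [0.5293, 0.2578, 0.0759]
tcp_rot: [-180.0, -0.3, 92.1]
wrist_force: [0.5, -0.5, 1.3]
opening: -0.0001
grasp_force: 0.0
```

```bash
python3 -c "
from h import *
lid();print(bot.get_obs()['wrist_force'],bot.get_obs()['ee_pos'])"
```

```text
scene 0.245 244 [0.0629 0.0706 0.0991]
scene 0.265 260 [0.0956 0.0979 0.0994]
scene 0.3 194 [0.0889 0.0909 0.0926]
scene 0.34 141 [0.0807 0.0829 0.0845]
side 0.245 209 [0.0626 0.071  0.0989]
side 0.265 162 [0.0625 0.0681 0.0996]
side 0.3 115 [0.0908 0.0923 0.0939]
side 0.34 101 [0.0823 0.084  0.0856]
[-0.90557251  0.33787076 -0.30236039] [0.52934185 0.25779938 0.07609562]
```

Call:
play_rows(
  targets=[
    {"grip": 255, "linear": [0, 0, -0.4], "delta_rot": [0, 0, 0]},
    {"grip": 255, "linear": [0, 0, -0.8], "delta_rot": [0, 0, 0]},
    {"grip": 255, "linear": [0, 0, -1.1], "delta_rot": [0, 0, 0]},
    {"grip": 255, "linear": [0, 0, -1.1], "delta_rot": [0, 0, 0]},
  ],
)

```text
time: 59.75
ee_pos: [0.5289, 0.2574, 0.064]
tcp_rot: [-179.9, -0.3, 92.1]
wrist_force: [0.4, 0.3, -0.0]
opening: 0.0
grasp_force: 0.0
```

```bash
python3 -c "
from h import *
lid();print(bot.get_obs()['wrist_force'],bot.get_obs()['ee_pos'])"
```

```text
scene 0.245 504 [0.0665 0.0895 0.0921]
scene 0.265 287 [0.0875 0.0891 0.0906]
scene 0.3 182 [0.0836 0.0852 0.0865]
scene 0.34 144 [0.0794 0.0811 0.0827]
side 0.245 402 [0.0637 0.0889 0.0935]
side 0.265 190 [0.0665 0.0902 0.0919]
side 0.3 138 [0.0853 0.087  0.0883]
side 0.34 116 [0.0816 0.083  0.0841]
[ 0.01792003 -0.2437323  -0.67605027] [0.52899789 0.25748023 0.06446342]
```

Call:
play_rows(
  targets=[
    {"grip": 255, "linear": [0, 0, -0.4], "delta_rot": [0, 0, 0]},
    {"grip": 255, "linear": [0, 0, -0.7], "delta_rot": [0, 0, 0]},
    {"grip": 255, "linear": [0, 0, -0.9], "delta_rot": [0, 0, 0]},
    {"grip": 255, "linear": [0, 0, -1.0], "delta_rot": [0, 0, 0]},
    {"grip": 255, "linear": [0, 0, -1.0], "delta_rot": [0, 0, 0]},
  ],
)

```text
time: 60.35
ee_pos: [0.5291, 0.2575, 0.0545]
tcp_rot: [-179.9, -0.3, 92.1]
wrist_force: [0.0, -0.7, 0.1]
opening: 0.0001
grasp_force: 0.0
```

```bash
python3 -c "
from h import *
lid();print(bot.get_obs()['wrist_force'],bot.get_obs()['ee_pos'])"
```

```text
scene 0.245 496 [0.0665 0.0804 0.0833]
scene 0.265 300 [0.0791 0.0808 0.0826]
scene 0.3 204 [0.0788 0.0804 0.0823]
scene 0.34 145 [0.0783 0.0799 0.0815]
side 0.245 413 [0.065  0.0818 0.0846]
side 0.265 179 [0.081  0.0825 0.0839]
side 0.3 164 [0.0808 0.0821 0.084 ]
side 0.34 114 [0.0802 0.0816 0.083 ]
[-0.46273304  0.09335413  0.76733307] [0.52911048 0.25757327 0.05466805]
```

Call:
play_rows(
  targets=[
    {"grip": 255, "linear": [0, 0, -0.2], "delta_rot": [0, 0, 0]},
    {"grip": 255, "linear": [0, 0, -0.3], "delta_rot": [0, 0, 0]},
    {"grip": 255, "linear": [0, 0, -0.3], "delta_rot": [0, 0, 0]},
  ],
)

```text
time: 60.75
ee_pos: [0.5294, 0.2576, 0.0529]
tcp_rot: [180.0, -0.3, 92.1]
wrist_force: [-3.9, -2.3, 8.6]
opening: 0.0001
grasp_force: 4.4
```

Call:
play_rows(
  targets=[
    {"grip": 200, "linear": [0, 0, 5], "delta_rot": [0, 0, 0]},
    {"grip": 100, "linear": [0, 0, 10], "delta_rot": [0, 0, 0]},
    {"grip": 0, "linear": [0, 0, 15], "delta_rot": [0, 0, 0.054]},
    {"grip": 0, "linear": [2, -5, 16], "delta_rot": [0, 0, 0.054]},
    {"grip": 0, "linear": [4, -10, 16], "delta_rot": [0, 0, 0.054]},
    {"grip": 0, "linear": [6, -15, 16], "delta_rot": [0, 0, 0.054]},
    {"grip": 0, "linear": [8, -20, 16], "delta_rot": [0, 0, 0.054]},
    {"grip": 0, "linear": [9, -25, 14], "delta_rot": [0, 0, 0.054]},
    {"grip": 0, "linear": [9.8, -28.5, 13], "delta_rot": [0, 0, 0.054]},
    {"grip": 0, "linear": [9.8, -28.5, 13], "delta_rot": [0, 0, 0.054]},
  ],
)

```text
time: 61.75
ee_pos: [0.6272, -0.0322, 0.1791]
tcp_rot: [-179.8, -0.3, 94.9]
wrist_force: [-0.0, 0.5, -0.8]
opening: 0.0858
grasp_force: 0.0
```

```bash
python3 - <<'E'
from h import *
lid()
o=bot.get_obs();print(o["ee_pos"],o["tcp_rot"])
p=bot.camera("wrist");rep(p,0)
p=bot.camera("scene");rep(p,0);P=pts(p)
m=(P[...,2]>.016)&(P[...,2]<.032)&(abs(P[...,0]-.48)<.18)&(abs(P[...,1]+.33)<.17)
print("tray",cv2.minAreaRect(P[m][:,:2].astype(np.float32)*1000),m.sum())
E
```

```text
scene 0.245 366 [0.066  0.0788 0.0808]
scene 0.265 267 [0.0779 0.0796 0.0813]
scene 0.3 273 [0.0779 0.0797 0.0812]
scene 0.34 266 [0.0778 0.0797 0.0812]
side 0.245 343 [0.0658 0.0804 0.0825]
side 0.265 213 [0.08   0.0814 0.0828]
side 0.3 199 [0.0802 0.0815 0.083 ]
side 0.34 188 [0.0799 0.0815 0.0829]
[ 0.62699504 -0.02898226  0.18071737] [-179.85803313   -0.31631459   95.0008411 ]
sl 0.98 [108 203 173 262] [149 123  19] ztop 0.06 mec [ 0.4887 -0.117   0.0289] fit [ 0.4907 -0.1168]
sl 0.94 [230 146 285 204] [39 36 37] ztop 0.076 mec [ 0.6275 -0.0251  0.0286] fit [ 0.6272 -0.0245]
sl 0.68 [ 0 16 51 81] [94 28 27] ztop 0.06 mec [0.3652 0.0789 0.0216] fit [0.3485 0.0824]
sl 0.6 [  0 168  58 231] [29 66 33] ztop 0.06 mec [ 0.342  -0.0848  0.0282] fit [ 0.3367 -0.0826]
sl 0.97 [174 216 206 249] [129 114  64] ztop 0.061 mec [ 0.4891 -0.1195  0.0295] fit [ 0.4908 -0.1194]
sl 0.87 [203 135 228 167] [105  57  55] ztop 0.06 mec [0.3468 0.0813 0.0299] fit [0.3494 0.0801]
sl 0.86 [144 171 176 200] [58 79 57] ztop 0.06 mec [ 0.337  -0.0858  0.0294] fit [ 0.3386 -0.0863]
sl 0.85 [247 228 275 264] [48 46 46] ztop 0.076 mec [ 0.6282 -0.0262  0.0288] fit [ 0.6295 -0.0267]
sl 0.62 [228 119 236 143] [70 91 68] ztop 0.06 mec [0.3348 0.1626 0.0216] fit [0.3482 0.1761]
sl 0.48 [296 104 389 180] [112 113 112] ztop 0.081 mec [0.5674 0.2951 0.1262] fit [0.5781 0.2855]
tray ((484.12164306640625, -328.83721923828125), (242.23606872558594, 130.0207977294922), 7.8347649574279785) 1036
```

The lid is flat shut. Now the oversize sleeve goes from the gauge to the tray.

Call:
play_rows(
  targets=[
    {"grip": 0, "linear": [0.05, 0.35, -4], "delta_rot": [0, 0, 0]},
    {"grip": 0, "linear": [0.05, 0.35, -8], "delta_rot": [0, 0, 0]},
    {"grip": 0, "linear": [0.05, 0.35, -12], "delta_rot": [0, 0, 0]},
    {"grip": 0, "linear": [0.05, 0.35, -15], "delta_rot": [0, 0, 0]},
    {"grip": 0, "linear": [0.05, 0.35, -15], "delta_rot": [0, 0, 0]},
    {"grip": 0, "linear": [0.05, 0.35, -15], "delta_rot": [0, 0, 0]},
  ],
)

```text
time: 62.65
ee_pos: [0.6279, -0.0229, 0.033]
tcp_rot: [-180.0, -0.3, 95.2]
wrist_force: [0.5, 0.4, 1.1]
opening: 0.0849
grasp_force: 0.0
```

Call:
play_rows(
  targets=[
    {"grip": 130, "linear": [0, 0, 0], "delta_rot": [0, 0, 0]},
    {"grip": 130, "linear": [0, 0, 0], "delta_rot": [0, 0, 0]},
    {"grip": 130, "linear": [0, 0, 0], "delta_rot": [0, 0, 0]},
    {"grip": 130, "linear": [0, 0, 0], "delta_rot": [0, 0, 0]},
    {"grip": 130, "linear": [0, 0, 0], "delta_rot": [0, 0, 0]},
    {"grip": 130, "linear": [0, 0, 0], "delta_rot": [0, 0, 0]},
  ],
)

```text
time: 63.25
ee_pos: [0.6291, -0.0238, 0.0351]
tcp_rot: [179.8, -0.3, 95.2]
wrist_force: [-3.2, 0.7, 10.8]
opening: 0.0576
grasp_force: 50.9
```

Call:
play_rows(
  targets=[
    {"grip": 130, "linear": [0, 0, 4], "delta_rot": [0, 0, 0]},
    {"grip": 130, "linear": [0, 0, 9], "delta_rot": [0, 0, 0]},
    {"grip": 130, "linear": [0, 0, 13], "delta_rot": [0, 0, 0]},
    {"grip": 130, "linear": [-2, -5, 13], "delta_rot": [0, 0, 0]},
    {"grip": 130, "linear": [-4, -10, 13], "delta_rot": [0, 0, 0]},
    {"grip": 130, "linear": [-6, -15, 13], "delta_rot": [0, 0, 0]},
    {"grip": 130, "linear": [-9, -20, 13], "delta_rot": [0, 0, 0]},
    {"grip": 130, "linear": [-12, -25, 13], "delta_rot": [0, 0, 0]},
    {"grip": 130, "linear": [-14.5, -30, 13], "delta_rot": [0, 0, 0]},
    {"grip": 130, "linear": [-14.5, -30.3, 13], "delta_rot": [0, 0, 0]},
  ],
)

```text
time: 64.25
ee_pos: [0.4812, -0.3295, 0.1633]
tcp_rot: [180.0, -0.2, 95.1]
wrist_force: [1.1, 0.9, -1.1]
opening: 0.0571
grasp_force: 57.1
```

Call:
play_rows(
  targets=[
    {"grip": 130, "linear": [0, 0, -4], "delta_rot": [0, 0, 0]},
    {"grip": 130, "linear": [0, 0, -8], "delta_rot": [0, 0, 0]},
    {"grip": 130, "linear": [0, 0, -12], "delta_rot": [0, 0, 0]},
    {"grip": 130, "linear": [0, 0, -12.8], "delta_rot": [0, 0, 0]},
    {"grip": 130, "linear": [0, 0, -13.1], "delta_rot": [0, 0, 0]},
    {"grip": 130, "linear": [0, 0, -13.4], "delta_rot": [0, 0, 0]},
    {"grip": 130, "linear": [0, 0, -13.4], "delta_rot": [0, 0, 0]},
    {"grip": 130, "linear": [0, 0, -13.4], "delta_rot": [0, 0, 0]},
  ],
)

```text
time: 65.05
ee_pos: [0.4836, -0.3275, 0.0295]
tcp_rot: [179.9, -0.2, 95.2]
wrist_force: [0.3, 0.4, -0.6]
opening: 0.0569
grasp_force: 57.1
```

Call:
play_rows(
  targets=[
    {"grip": 130, "linear": [0, 0, -0.3], "delta_rot": [0, 0, 0]},
    {"grip": 130, "linear": [0, 0, -0.5], "delta_rot": [0, 0, 0]},
    {"grip": 130, "linear": [0, 0, -0.5], "delta_rot": [0, 0, 0]},
  ],
)

```text
time: 65.35
ee_pos: [0.4834, -0.3274, 0.0252]
tcp_rot: [179.9, -0.2, 95.2]
wrist_force: [-5.0, 2.7, 14.6]
opening: 0.057
grasp_force: 58.7
```

Call:
play_rows(
  targets=[
    {"grip": 0, "linear": [0, 0, 0], "delta_rot": [0, 0, 0]},
    {"grip": 0, "linear": [0, 0, 0], "delta_rot": [0, 0, 0]},
    {"grip": 0, "linear": [0, 0, 0], "delta_rot": [0, 0, 0]},
    {"grip": 0, "linear": [0, 0, 0], "delta_rot": [0, 0, 0]},
    {"grip": 0, "linear": [0, 0, 0], "delta_rot": [0, 0, 0]},
    {"grip": 0, "linear": [0, 0, 5], "delta_rot": [0, 0, 0]},
    {"grip": 0, "linear": [0, 0, 10], "delta_rot": [0, 0, 0]},
    {"grip": 0, "linear": [0, 0, 15], "delta_rot": [0, 0, 0]},
    {"grip": 0, "linear": [0, 0, 18], "delta_rot": [0, 0, 0]},
    {"grip": 0, "linear": [0, 0, 18], "delta_rot": [0, 0, 0]},
  ],
)

```text
time: 66.35
ee_pos: [0.4841, -0.3279, 0.2081]
tcp_rot: [179.7, -0.0, 95.2]
wrist_force: [0.5, -0.2, -0.5]
opening: 0.0853
grasp_force: 0.0
```

```bash
python3 - <<'E'
from h import *
o=bot.get_obs();print(o["ee_pos"],o["wrist_force"],o["qd"].round(2))
for n in("wrist","scene","side"):
    p=bot.camera(n);print(n);rep(p,0)
    if n=="scene": 
        P=pts(p)
        for t in("can","collector","wrench"): print(t,[(round(d["conf"],2),d["pixel"]) for d in bot.pinpoint(p,t)[:1]])
        save(p,"end.png",s=1.5)
lid()
E
```

```text
[ 0.48405252 -0.3279115   0.20805595] [ 0.4667222  -0.22829334 -0.50844528] [ 0.04  1.26 -5.65 -3.53  0.02 -0.01]
wrist
sl 0.81 [230 142 279 198] [34 32 32] ztop 0.066 mec [ 0.4829 -0.3291  0.029 ] fit [ 0.483  -0.3284]
sl 0.65 [254   0 300  18] [103  83  40] ztop 0.054 mec [ 0.4909 -0.1461  0.0089] fit [ 0.4882 -0.119 ]
scene
sl 0.95 [177 216 205 247] [120 106  61] ztop 0.061 mec [ 0.4895 -0.1183  0.029 ] fit [ 0.4909 -0.1194]
sl 0.86 [ 90 277 126 317] [34 33 32] ztop 0.065 mec [ 0.4845 -0.3285  0.0292] fit [ 0.486  -0.3289]
sl 0.83 [146 172 179 201] [52 74 51] ztop 0.06 mec [ 0.3353 -0.0864  0.0306] fit [ 0.3383 -0.0869]
sl 0.65 [228 116 250 144] [61 81 59] ztop 0.06 mec [0.3433 0.1758 0.0296] fit [0.3455 0.1743]
can [(0.85, [367.9, 214.7])]
collector [(0.93, [328.9, 278.0])]
wrench [(0.72, [204.3, 366.4])]
side
sl 0.97 [148 198 177 236] [126  25  22] ztop 0.061 mec [0.3469 0.0805 0.0297] fit [0.3471 0.0778]
sl 0.87 [239 240 268 276] [157 123  19] ztop 0.062 mec [ 0.4874 -0.1195  0.0293] fit [ 0.4906 -0.1217]
sl 0.73 [158 250 192 291] [28 84 34] ztop 0.061 mec [ 0.336  -0.0865  0.0288] fit [ 0.3354 -0.0898]
sl 0.69 [142 179 168 209] [35 89 36] ztop 0.062 mec [0.3422 0.1764 0.0299] fit [0.3424 0.1715]
sl 0.62 [276 321 316 372] [14 13 13] ztop 0.066 mec [ 0.4828 -0.3296  0.0294] fit [ 0.482 -0.331]
sl 0.56 [239 166 346 268] [161 149 143] ztop 0.073 mec [0.6319 0.0151 0.1423] fit [ 0.6407 -0.1442]
scene 0.245 469 [0.0662 0.0788 0.081 ]
scene 0.265 356 [0.0778 0.0797 0.0814]
scene 0.3 333 [0.0779 0.0797 0.0815]
scene 0.34 328 [0.0778 0.0797 0.0815]
side 0.245 350 [0.065  0.0802 0.0828]
side 0.265 212 [0.08   0.0815 0.083 ]
side 0.3 193 [0.0803 0.0815 0.083 ]
side 0.34 170 [0.0804 0.0817 0.0829]
```

View pics/end.png

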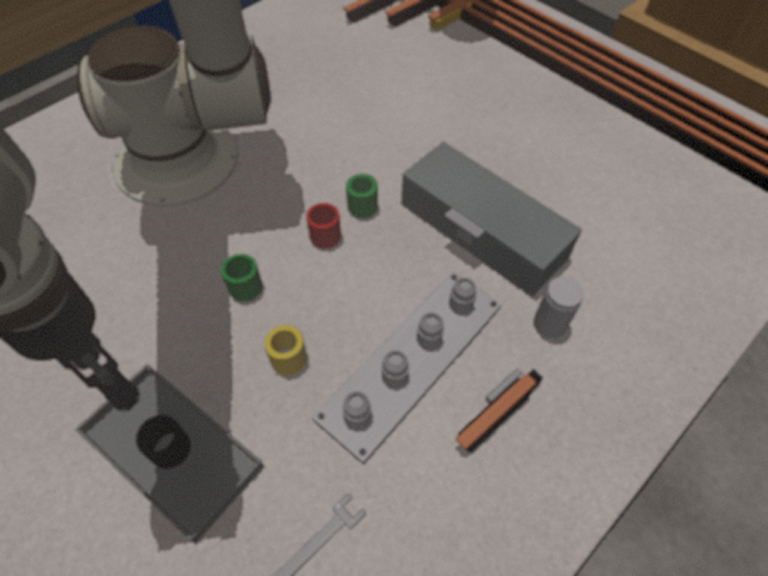

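The lid is shut (case at (490,215)), the oversize sleeve stands in the tray at (163,441), the gauge is empty and the bystanders haven't moved. I'll hand the job in.

```bash
python3 -c "
from workcell import bot
print(bot.job_done())"
```

```text
the job is handed in; nothing more can be done
None
```

The job is handed in, with no verdict returned: all three sleeves went on the gauge, the two standard ones are in the case with the lid shut, and the oversize one stands in the return tray; one sleeve was dropped and stood back up on the way, and the bystanders did not move.

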